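Shut a high-voltage test hood with the insulated stick

TASK

The board in the test box is still charged, so shut the box's raised clear hood with the red insulated stick from the black holster, never touching the hood, its ratchet or its pawl with the gripper or arm. Flick the stick's straight tip under the tab of the yellow pawl and throw the pawl right over onto its back stop; then lay the stick flat on the bench, let go, take it again by its other half, hook it into the steel eye on the hood and swing the hood down, without letting it slam, until it is fully shut. Finish with the stick unhooked and lying flat on the bench, and leave the other things on the bench where they are.

Things in the scene. Friction and masses are not known exactly. Their poses are not given: they have to be found in the camera images.
- stick_mid (a point): Red insulated stick, 110 g, 210 mm long. Point: mid-section, 10 mm above its underside. x runs along it to the straight tip, z up as it lies. Red square body 20 x 20 mm from x = -70 to +55 mm, steel tip beyond +55, steel hook beyond -70. Starts in the holster, tip inwards: only the hooked end (x below about -18 mm) sticks out.
- stick_tip (a point): On the stick: end of its straight steel tip (9 mm diameter, round end), at x = +105 mm from stick_mid.
- stick_hook (a point): On the stick: middle of the prong of its L-shaped hook (8 mm steel rod). The stem runs straight on to x = -100 mm from stick_mid, then the prong stands out 34 mm along the stick's +y; this point is at x = -100, y = +17 mm.
- holster_mouth (a point): Black holster fixed to the bench: closed channel, 30 x 30 mm inside, 130 mm long; outside 46 mm wide, 48 mm high. Point: middle of its open mouth, at the stored stick's axis, 24 mm above the bench. Its +x points out of the mouth: draw the stick level along it by at least 130 mm. The bench 20 to 200 mm out of the mouth, from 75 mm on its -y side to 130 mm on its +y side, is clear.
- pawl_pivot (a point): Fixed: centre of the pawl's pin, 102 mm above the bench, in the plane of the ratchet wheel. Axes of the test box: x along the hinge line, away from the ratchet end; y from the hood's free edge to its hinge side; z up. The wheel (72 mm diameter, 8 mm thick, on the hood's shaft) has its centre at y = -44, z = -24 mm from here.
- pawl_tab (a point): Tab of the yellow pawl (100 g, loose on its pin, held by gravity), which arches over the wheel to a nose on its -y side. The tab is a flat 52 mm long along x, 14 mm wide, 6 mm thick, standing out to -x clear of the wheel. Point: its centre, 30 mm from the wheel's plane, 53 mm from the pin's axis; axes turn with the pawl. Below it and to -y is free space.
- pawl (a joint): Angle of the pawl, rad. About 0 to 0.15 at the start: nose down in the ratchet, so the hood cannot go down. Grows as the tab goes up and over towards +y of the test box. Beyond about 1.1 it falls over by itself to its back stop at 1.9 and stays there.
- hood_eye (a point): Centre of the steel eye on the hood's free edge: a ring of 6 mm wire, 28 mm inside, 40 mm outside diameter, its axis along the hinge line (x of the test box), so the prong goes in sideways along that x. It swings about the hinge line at 235 mm radius; nothing stands beside it. Axes turn with the hood.
- hood_hinge (a point): Fixed: point of the hood's hinge line straight behind the eye, 78 mm above the bench; axes of the test box. With the hood shut the eye lies at y = -235, z = +15 mm from here.
- hood (a joint): Opening angle of the clear hood (0.5 kg, 150 x 205 mm, 40 mm deep), rad: 0 shut, 0.85 to 1.15 at the start; it falls as the eye swings down. A stiff friction hinge holds the hood wherever it is left, even with the pawl free, so it must be brought all the way down: 2 to 4 N at the eye.

How it is judged:
By the outcome, as a careful person would: the job done as asked, in the order asked, and still so for the second after the job is handed in, with the robot touching nothing.
It also fails if it takes over 66 s, if anything falls off the work surface, if the arm or the gripper's body presses on something with over 40 N, if the wrist force passes 120 N, or if a joint passes its speed limit or range.

ROBOT

A 6-joint arm with a two-finger parallel gripper is mounted at the origin on the work surface. World frame = base frame: x ahead of the robot, y to its left, z up, the work surface at z = 0. Lengths are in m, angles in rad, forces in N, time in s.
With the tool pointing down it reaches from about 0.275 to 0.775 m from the base axis. Payload 14.6 kg.
Tool frame: the origin (TCP) lies midway between the tips of the shut fingers; the grasp point (between the pads) lies 19 mm behind it (grasp_offset is the distance from the TCP to the grasp point, in m); y points along the fingers, x is the direction in which the jaws open and shut, and the axes are right-handed (so a half turn about y gives the same grasp; the last joint's range is limited). The gripper opens to 85 mm and grips with 20 to 120 N. Pads are 22 mm wide; open, the fingers measure 114 mm over their backs; the gripper's body (76 mm by 85 mm) begins 54 mm behind the grasp point. The pads swing forward as they close: fully open they stand 13 mm farther back than shut.
Start: joints at [1.163, 0.263, -0.048, 1.259, 0, 1.415], TCP at [0.131, 0.508, 0.231] pointing down, gripper open.
Joint ranges: [-2.65, 2.65], [-0.89, 1.7], [-1.18, 1.37], [-2.13, 2.11], [-1.35, 1.29], [-3.14, 3.14]. Speed limits (rad/s): [1.89, 1.89, 2.57, 2.79, 3.14, 3.14].

INTERFACE

Orientations are given as a 3x3 rotation matrix whose columns are the frame's x, y, z axes.
In Python, from workcell import state, capture, calibration, close_job, grasp_offset gives the robot as it stands.
- The arm moves only by the tool drive_tool, never from a script. Its argument "motion" is a list of rows, each a list of 7 numbers: the shift along the tool's x, y, z in mm, then the turn, a rotation vector about the tool's x, y, z in rad, then the opening, from 0 (shut) to 1 (fully open). A call has 1 to 12 rows; each row is the pose to reach, as a shift and turn from the pose measured when the call began, along the tool's axes at that moment; what a row does not reach only later rows make up. A row lasts 1/12 s, in which the tool goes at most 41.7 mm and 7.16 degrees, less where a joint would pass 70% of its speed; a pose out of reach is approached as far as the arm can. A call with a gripper value outside its range is refused whole. The fingers move at their own pace and stop on an object; "force" is the grip in N (left out, the last holds). Time passes only in rows, so rows that repeat a pose let the fingers close. It gives the time, the measured TCP pose, the force and the opening at its end, in the units of the state.
- state(): the state, without advancing time (a new reading comes with each control period).
- capture(name): name is "side" or "top"; returns the picture (384x512x3 uint8, red, green, blue); there is no depth.
- calibration(name): a dict with "K" (3x3 intrinsics, pixels), "k1" (the pictures are not rectified: a ray, as slopes to the right and down, at radius r is drawn at 1 + k1 r^2 times it, then the intrinsics apply), "extrinsics" (4x4, takes a point from world to camera coordinates). Camera axes: x right, y down, z forward; pixel columns grow to the right and rows downward; lengths in m; the calibration is good to about 2 mm. A picture is of the moment at which its call begins. calibration takes no time and is no camera call.
- close_job(): hands the job in, once; it reports no verdict.
The state is a dict: "clock": time; "qpos": joint angles; "joint_velocities": joint speeds; "tau": joint torques, N m; "eef_pos": TCP position; "eef_rot": TCP orientation; "force": force on the tool from outside, world axes, zero at the start; "ft_torque": the same for the moment, N m; "opening": finger opening in m.
Only numpy, scipy, OpenCV 4.12 (cv2) and the standard library are available. Lean on these libraries where they do the work, as an engineer would, in place of code of your own. Each camera call takes 0.05 s, during which the arm holds its last target.

## Working session

There is one attempt and no reset: what is moved stays moved. The work goes in short steps, Python scripts to look and compute and a tool call to move; the robot and the scene stay as the last step left them, time stands still between calls to the robot, and variables do not carry over. Pictures are saved under pics/ and viewed, and the job is handed in when it is done.

Besides the shell and the picture viewer there is one more tool, called by a JSON object that holds its "op" and its "data". drive_tool: Moves the arm, as the interface text tells. Its arguments: {"type":"object","properties":{"motion":{"type":"array","items":{"type":"array","items":{"type":"number"}}},"force":{"type":"number"}},"required":["motion"]}

```bash
ls -la; mkdir -p pics
python3 - <<'E'
from workcell import state,capture,calibration,grasp_offset
import cv2
print(state()); print(grasp_offset)
for n in("side","top"):
    c=calibration(n);print(n,c)
    im=capture(n);cv2.imwrite(f"pics/{n}0.png",im[:,:,::-1])
E
```

```text
total 12
drwxr-xr-x  3 agent agent 4096 Dec  7 03:04 .
drwxr-xr-x 23 root  root  4096 Dec  7 03:04 ..
drwxr-xr-x  2 agent agent 4096 Dec  7 03:04 pics
{'clock': 0.0, 'qpos': array([ 1.16269985e+00,  2.63541449e-01, -4.89232285e-02,  1.25941324e+00,
       -2.38149962e-05,  1.41549872e+00]), 'joint_velocities': array([ 0.00123203, -0.00156882, -0.00061926,  0.0014342 , -0.00205749,
       -0.00108035]), 'tau': array([-3.86062165e-03, -6.37598562e+01,  3.84570730e+01,  1.34865887e-02,
       -3.01574464e-04, -3.27622149e-05]), 'eef_pos': array([0.13121084, 0.50805646, 0.23082053]), 'eef_rot': array([[ 2.50114618e-01, -4.07385450e-04, -9.68216149e-01],
       [ 9.68215641e-01, -1.00222308e-03,  2.50114909e-01],
       [-1.07226175e-03, -9.99999415e-01,  1.43766321e-04]]), 'force': array([-0.03878847, -0.03647734, -0.11875023]), 'ft_torque': array([-0.03832366,  0.04034421,  0.03823387]), 'opening': 0.08563118150835658}
0.0187
side {'K': array([[494.84170827,   0.        , 252.7021657 ],
       [  0.        , 494.84170827, 184.26764246],
       [  0.        ,   0.        ,   1.        ]]), 'k1': -0.16834910739191047, 'extrinsics': array([[ 0.97221666, -0.23382361,  0.01101303, -0.51575807],
       [-0.15638216, -0.68379142, -0.71272288,  0.1344597 ],
       [ 0.17418205,  0.69119882, -0.70135925,  1.22556536],
       [ 0.        ,  0.        ,  0.        ,  1.        ]])}
top {'K': array([[496.81243127,   0.        , 254.687279  ],
       [  0.        , 496.81243127, 192.48389158],
       [  0.        ,   0.        ,   1.        ]]), 'k1': 0.07131243745601437, 'extrinsics': array([[-1.00422811e-03, -9.99960969e-01,  8.77795887e-03,
        -8.11139812e-02],
       [-9.89668017e-01, -2.64720843e-04, -1.43377632e-01,
         5.45886945e-01],
       [ 1.43374359e-01, -8.83124900e-03, -9.89629124e-01,
         1.35464801e+00],
       [ 0.00000000e+00,  0.00000000e+00,  0.00000000e+00,
         1.00000000e+00]])}
```

View pics/side0.png

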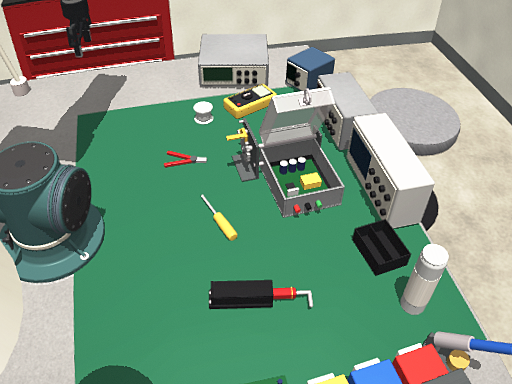

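View pics/top0.png

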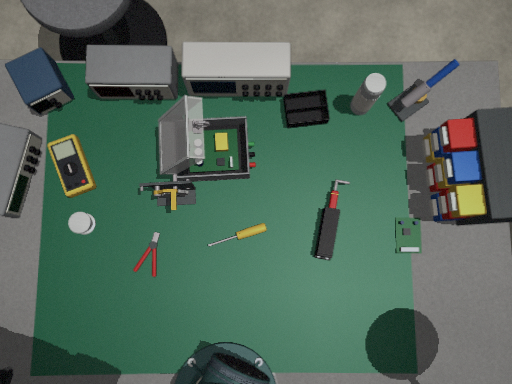

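```bash
cat > h.py <<'E'
import numpy as np, cv2
from scipy.optimize import least_squares
from workcell import state,capture,calibration
C={n:calibration(n) for n in("side","top")}
def proj(n,P):
    c=C[n];P=np.atleast_2d(P);p=P@c["extrinsics"][:3,:3].T+c["extrinsics"][:3,3]
    s=p[:,:2]/p[:,2:];r2=(s**2).sum(1,keepdims=True);s=s*(1+c["k1"]*r2)
    return s@c["K"][:2,:2].T+c["K"][:2,2]
def ray(n,uv):
    c=C[n];d=np.linalg.solve(c["K"],[uv[0],uv[1],1])[:2];s=d.copy()
    for _ in range(30): s=d/(1+c["k1"]*(s@s))
    R=c["extrinsics"][:3,:3];t=c["extrinsics"][:3,3]
    return -R.T@t, R.T@np.array([s[0],s[1],1])
def onz(n,uv,z):
    o,d=ray(n,uv);return o+d*(z-o[2])/d[2]
def tri(us,ut):
    f=lambda P:np.r_[proj("side",P)[0]-us,proj("top",P)[0]-ut]
    r=least_squares(f,[.5,0,.1]);return r.x,r.fun
def crop(n,x0,y0,x1,y1,k,name,im=None):
    im=capture(n) if im is None else im
    cv2.imwrite("pics/"+name,cv2.resize(im[y0:y1,x0:x1,::-1],None,fx=k,fy=k,interpolation=cv2.INTER_CUBIC))
E
python3 - <<'E'
from h import *
s=cv2.imread("pics/side0.png")[:,:,::-1];t=cv2.imread("pics/top0.png")[:,:,::-1]
crop("side",215,80,355,220,5,"s_box0.png",s[:, :]);crop("top",130,90,260,215,6,"t_box0.png",t)
crop("side",195,265,325,325,6,"s_st0.png",s);crop("top",305,165,365,270,5,"t_st0.png",t)
E
```

```text
(no output)
```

View pics/s_box0.png

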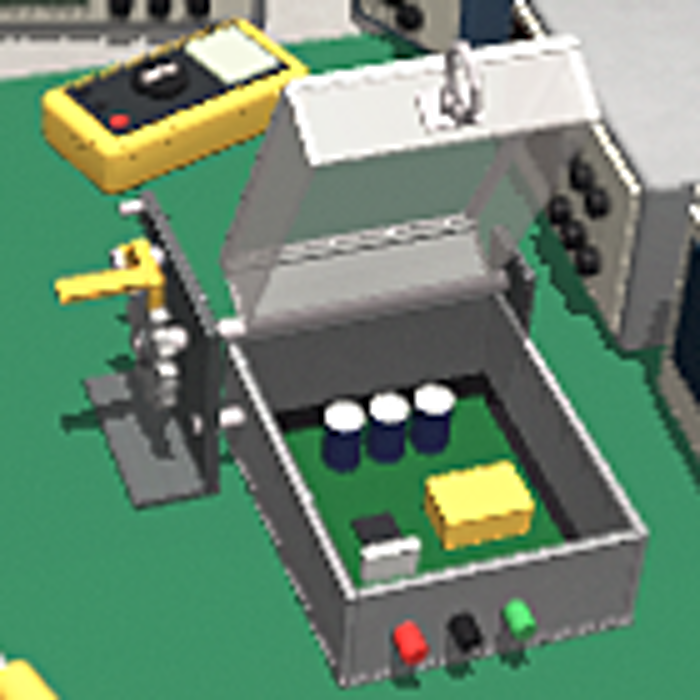

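View pics/t_box0.png

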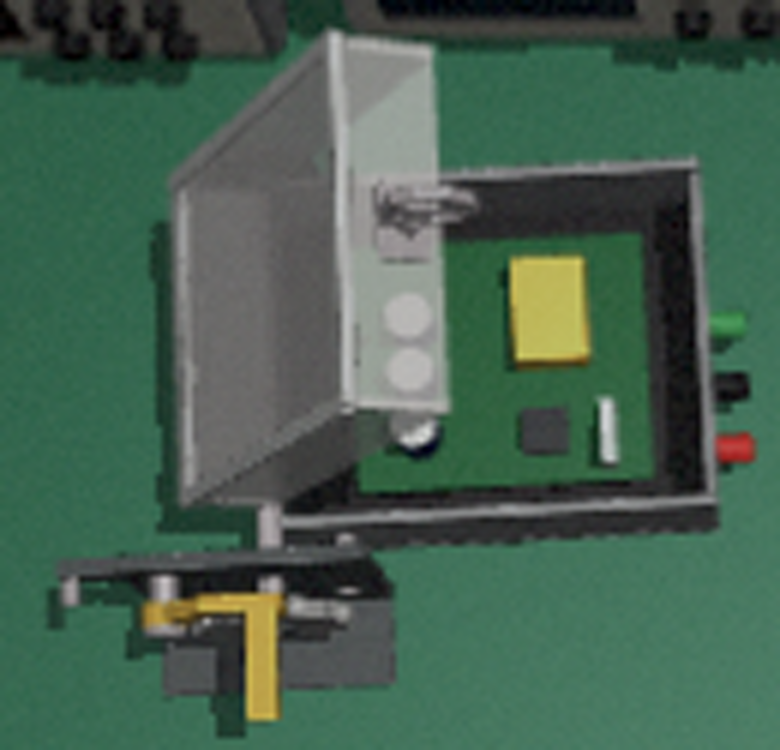

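View pics/s_st0.png

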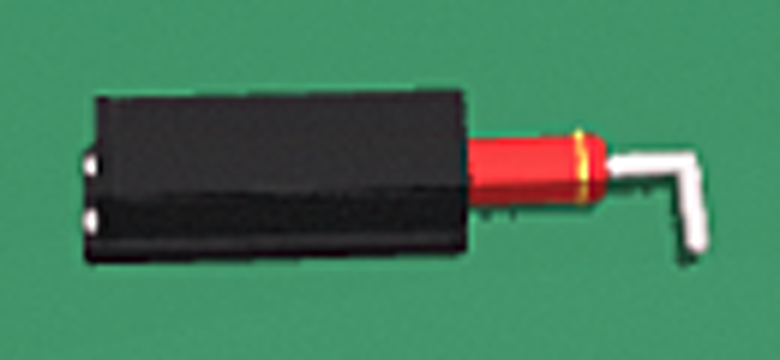

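View pics/t_st0.png

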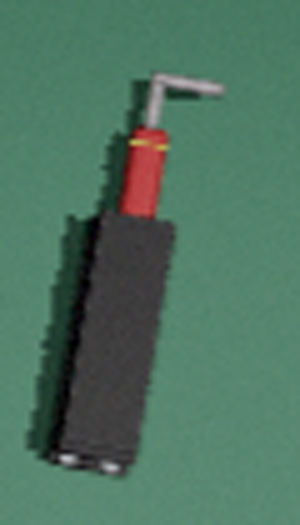

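Run:
```python
from h import *
np.set_printoptions(precision=4,suppress=True)
# stick fit
pts=dict(corner=([-.1,0,0],(310,291.7),(336.4,180.4)),tip=([-.1,.034,0],(311.2,306.7),(349.8,182.8)),be=([-.07,0,0],(296.3,292.8),(335,191.2)))
def W(p,L): 
    x,y,z,a=p;R=np.array([[np.cos(a),-np.sin(a),0],[np.sin(a),np.cos(a),0],[0,0,1]]);return R@L+[x,y,z]
f=lambda p:np.concatenate([np.r_[proj("side",W(p,np.array(L)))[0]-s,proj("top",W(p,np.array(L)))[0]-t] for L,s,t in pts.values()])
r=least_squares(f,[.5,-.3,.02,3]);print("stick mid",r.x,r.fun)
r=least_squares(lambda q:f([q[0],q[1],.024,q[2]]),[.5,-.3,3]);print("z fixed",r.x,r.fun)
S=lambda x,y:np.array([x/5+215,y/5+80]);T=lambda x,y:np.array([x/6+130,y/6+90])
for n,s,t in [("tab free",S(62,290),T(262,715)),("tab root",S(150,277),T(262,600)),("pin",S(125,262),T(160,612)),
 ("eye",S(458,88),T(428,203)),("box nearfront top corner",S(350,598),T(716,498)),("farfront",S(645,535),T(693,162)),
 ("hood freecorner near",S(318,163),T(447,408)),("hood far",S(600,120),T(435,50)),("plate pin+y",S(130,208),T(70,590))]:
    print(n,*tri(s,t))
```

```text
stick mid [ 0.4861 -0.2955  0.0252  2.9317] [-0.6771  0.9517  0.839  -0.3945 -0.3199 -0.9248 -0.767  -0.3377 -0.366
  0.1709  0.2838 -0.9942]
z fixed [ 0.4863 -0.2952  2.9318] [-0.6648  1.1231  0.6573 -0.4081 -0.3071 -0.7644 -0.9593 -0.3551 -0.3394
  0.3437  0.1047 -1.0168]
tab free [0.4902 0.1305 0.128 ] [-0.423   0.0657  0.0413 -0.4175]
tab root [0.5396 0.1319 0.1271] [ 0.0235 -0.0039 -0.0028  0.0232]
pin [0.5376 0.1813 0.0995] [ 0.3313 -0.0545 -0.0366  0.3202]
eye [0.6714 0.0458 0.2878] [ 0.3604 -0.0775 -0.0692  0.353 ]
box nearfront top corner [ 0.5966 -0.0664  0.0676] [-0.1029  0.0188  0.0171 -0.1144]
farfront [ 0.758  -0.0558  0.0656] [-0.4912  0.1053  0.1129 -0.5292]
hood freecorner near [0.5989 0.0398 0.2585] [-0.7412  0.1424  0.1187 -0.7431]
hood far [0.7458 0.0464 0.2573] [-0.5282  0.1223  0.1161 -0.5142]
plate pin+y [0.5476 0.2197 0.1067] [-0.149   0.0247  0.0165 -0.1408]
```

Run:
```python
from h import *
np.set_printoptions(precision=4,suppress=True)
S=lambda x,y:np.array([x/6+195,y/6+265]);T=lambda x,y:np.array([x/5+305,y/5+165])
def yaw(a,b):
    d=b-a;return np.arctan2(d[1],d[0]),np.linalg.norm(d[:2])
for nm,n,a,b in [("topL","top",T(60,450),T(97,213)),("topR","top",T(133,468),T(175,224)),("side top far","side",S(97,98),S(465,91)),("side top near","side",S(90,200),S(467,185))]:
    A,B=onz(n,a,.048),onz(n,b,.048);print(nm,A,B,yaw(A,B))
print(proj("top",[.504,-.299,.048]))
# tray, bottle etc
for uv in [(285,127),(328,124),(287,93),(326,92),(358,112),(266,226),(209,245),(250,178),(250,120)]: print(uv,onz("top",uv,0.0))
```

```text
topL [ 0.3718 -0.2516  0.048 ] [ 0.5023 -0.2748  0.048 ] (np.float64(-0.17584026384561977), np.float64(0.13251091494485376))
topR [ 0.3621 -0.2912  0.048 ] [ 0.4962 -0.3178  0.048 ] (np.float64(-0.19593642340218967), np.float64(0.13664824101900874))
side top far [ 0.3751 -0.2522  0.048 ] [ 0.5077 -0.2797  0.048 ] (np.float64(-0.20381228031432952), np.float64(0.13546809094598275))
side top near [ 0.3647 -0.295   0.048 ] [ 0.4978 -0.3192  0.048 ] (np.float64(-0.18008777101249607), np.float64(0.13534585013183073))
[[333.1207 206.9942]]
(285, 127) [ 0.7462 -0.171   0.    ]
(328, 124) [ 0.7552 -0.2975  0.    ]
(287, 93) [ 0.8498 -0.1778  0.    ]
(326, 92) [ 0.8527 -0.2934  0.    ]
(358, 112) [ 0.7914 -0.3864  0.    ]
(266, 226) [ 0.4548 -0.1139  0.    ]
(209, 245) [0.401  0.0481 0.    ]
(250, 178) [ 0.594  -0.0681  0.    ]
(250, 120) [ 0.7673 -0.0681  0.    ]
```

```bash
cat >> h.py <<'E'
from scipy.spatial.transform import Rotation as Ro
np.set_printoptions(precision=4,suppress=True)
def down(yaw):
    c,s=np.cos(yaw),np.sin(yaw);return np.array([[c,0,-s],[s,0,c],[0,-1,0]])
def go(p,yaw,R=None):
    s=state();R0=s["eef_rot"];Rt=down(yaw) if R is None else R
    d=R0.T@(np.array(p)-s["eef_pos"])*1000;r=Ro.from_matrix(R0.T@Rt).as_rotvec()
    print("shift",d.round(1),"turn",r.round(3),"| clock",round(s["clock"],2));return d,r
def st():
    s=state();print("t",round(s["clock"],2),"pos",s["eef_pos"],"yaw",round(float(np.arctan2(s["eef_rot"][1,0],s["eef_rot"][0,0])),4),"tilt",s["eef_rot"][:,1],"q",s["qpos"].round(2),"F",s["force"].round(1),"T",s["ft_torque"].round(2),"open",round(s["opening"],4))
E
python3 -c "
from h import *
go([.529,-.304,.12],-.18)
go([.529,-.304,.12],-1.765)"
```

```text
shift [-686.7  111.4 -588.3] turn [ 0.001  1.498 -0.001] | clock 0.1
shift [-686.7  111.4 -588.3] turn [ 0.001  3.083 -0.   ] | clock 0.1
```

{"op": "drive_tool", "data": {"motion": [[-400,0,-340,0,1.5,0,1],[-400,0,-340,0,1.5,0,1],[-400,0,-340,0,1.5,0,1],[-400,0,-340,0,1.5,0,1],[-400,0,-340,0,1.5,0,1],[-400,0,-340,0,1.5,0,1],[-400,0,-340,0,1.5,0,1],[-400,0,-340,0,1.5,0,1],[-400,0,-340,0,1.5,0,1],[-400,0,-340,0,1.5,0,1],[-400,0,-340,0,1.5,0,1],[-400,0,-340,0,1.5,0,1]]}}

```text
clock: 1.1
eef_pos: [0.3413, 0.0744, 0.2313]
eef_rot: [[0.992, -0.0, 0.128], [-0.128, -0.001, 0.992], [0.0, -1.0, -0.001]]
force: [1.4, 0.7, 1.2]
opening: 0.0857
```

```bash
python3 -c "
from h import *
st();go([.529,-.304,.12],-1.765)"
```

```text
t 1.1 pos [0.3413 0.0744 0.2313] yaw -0.1284 tilt [-0.0001 -0.0007 -1.    ] q [-0.02 -0.04 -0.41  1.21 -0.    1.68] F [1.4 0.7 1.2] T [ 0.04 -0.08  0.03] open 0.0857
shift [ 234.6  111.5 -351.1] turn [0.001 1.637 0.001] | clock 1.1
```

{"op": "drive_tool", "data": {"motion": [[235,40,-351,0,1.637,0,1],[235,40,-351,0,1.637,0,1],[235,40,-351,0,1.637,0,1],[235,40,-351,0,1.637,0,1],[235,80,-351,0,1.637,0,1],[235,111,-351,0,1.637,0,1],[235,111,-351,0,1.637,0,1],[235,111,-351,0,1.637,0,1],[235,111,-351,0,1.637,0,1],[235,111,-351,0,1.637,0,1],[235,111,-351,0,1.637,0,1],[235,111,-351,0,1.637,0,1]]}}

```text
clock: 2.1
eef_pos: [0.5301, -0.3074, 0.1173]
eef_rot: [[-0.061, -0.002, 0.998], [-0.998, 0.0, -0.061], [-0.0, -1.0, -0.002]]
force: [-1.7, 0.7, -0.5]
opening: 0.0851
```

```bash
python3 -c "
from h import *
st();go([.529,-.304,.008],-1.765)"
```

```text
t 2.1 pos [ 0.5301 -0.3074  0.1173] yaw -1.6317 tilt [-0.0022  0.0004 -1.    ] q [-0.66  0.47 -0.05  1.06 -0.    2.54] F [-1.7  0.7 -0.5] T [ 0.05  0.01 -0.  ] open 0.0851
shift [ -3.3 109.3  -1. ] turn [ 0.002  0.133 -0.   ] | clock 2.1
```

{"op": "drive_tool", "data": {"motion": [[-3,0,-1,0.002,0.133,0,1],[-3,20,-1,0.002,0.133,0,1],[-3,40,-1,0.002,0.133,0,1],[-3,60,-1,0.002,0.133,0,1],[-3,75,-1,0.002,0.133,0,1],[-3,75,-1,0.002,0.133,0,1],[-3,75,-1,0.002,0.133,0,1]]}}

```text
clock: 2.68
eef_pos: [0.5286, -0.3041, 0.0419]
eef_rot: [[-0.193, -0.002, 0.981], [-0.981, 0.001, -0.193], [-0.001, -1.0, -0.002]]
force: [0.5, -0.1, 0.2]
opening: 0.0857
```

```bash
python3 -c "
from h import *
im=capture('side');crop('side',240,220,380,325,5,'s1.png',im)
im=capture('top');crop('top',290,130,380,230,6,'t1.png',im)
st();go([.529,-.304,.008],-1.765)"
```

```text
t 2.78 pos [ 0.5295 -0.3047  0.0432] yaw -1.7647 tilt [ 0.0006 -0.0005 -1.    ] q [-0.66  0.52 -0.17  0.88  0.    2.68] F [ 0.6 -1.2  0.1] T [-0.03 -0.01 -0.02] open 0.0856
shift [-0.6 35.2 -0.6] turn [-0.001  0.     0.   ] | clock 2.78
```

View pics/s1.png

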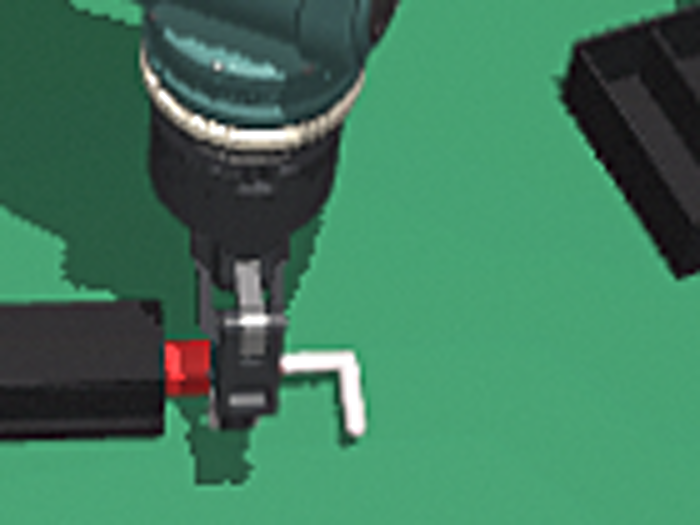

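View pics/t1.png

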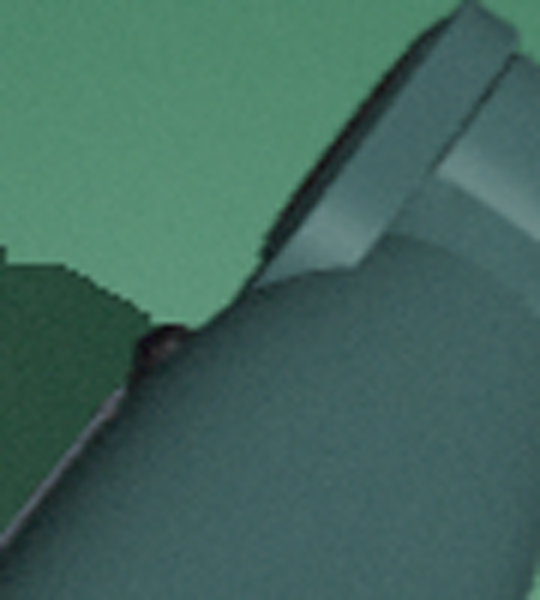

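{"op": "drive_tool", "data": {"motion": [[0,15,0,0,0,0,1],[0,30,0,0,0,0,1],[0,35,0,0,0,0,1],[0,35,0,0,0,0,0.6],[0,35,0,0,0,0,0.35],[0,35,0,0,0,0,0.1],[0,35,0,0,0,0,0],[0,35,0,0,0,0,0],[0,35,0,0,0,0,0],[0,35,0,0,0,0,0]], "force": 90}}

```text
clock: 3.62
eef_pos: [0.5297, -0.305, 0.009]
eef_rot: [[-0.193, 0.001, 0.981], [-0.981, -0.001, -0.193], [0.001, -1.0, 0.001]]
force: [-1.2, 0.9, 7.0]
opening: 0.0182
```

```bash
python3 -c "
from h import *
st();
d=np.array([np.cos(-.195),np.sin(-.195),0]);s=state()
go(s['eef_pos']+.145*d,-1.765)"
```

```text
t 3.62 pos [ 0.5297 -0.305   0.009 ] yaw -1.7647 tilt [ 0.0012 -0.0013 -1.    ] q [-0.66  0.55 -0.22  0.8  -0.    2.68] F [-1.2  0.9  7. ] T [0.08 0.44 0.05] open 0.0182
shift [  0.2   0.2 145. ] turn [-0.001  0.     0.001] | clock 3.62
```

{"op": "drive_tool", "data": {"motion": [[0,-1,10,0,0,0,0],[0,-2,25,0,0,0,0],[0,-2,40,0,0,0,0],[0,-2,55,0,0,0,0],[0,-2,70,0,0,0,0],[0,-2,85,0,0,0,0],[0,-2,100,0,0,0,0],[0,-2,115,0,0,0,0],[0,-2,130,0,0,0,0],[0,-2,145,0,0,0,0],[0,-2,148,0,0,0,0],[0,-2,148,0,0,0,0]]}}

```text
clock: 4.62
eef_pos: [0.6753, -0.3334, 0.0108]
eef_rot: [[-0.192, 0.001, 0.981], [-0.981, -0.001, -0.192], [0.001, -1.0, 0.001]]
force: [0.4, -0.3, -1.6]
opening: 0.0182
```

```bash
python3 -c "
from h import *
im=capture('side');crop('side',190,200,390,340,4,'s2.png',im)
im=capture('top');crop('top',280,90,380,270,3,'t2.png',im)
st()"
```

```text
t 4.72 pos [ 0.6743 -0.3333  0.011 ] yaw -1.7647 tilt [ 0.0005 -0.0009 -1.    ] q [-0.57  0.77  0.23  1.04 -0.    2.77] F [-0.2 -0.4 -1.2] T [ 0.02 -0.06  0.02] open 0.0186
```

View pics/s2.png

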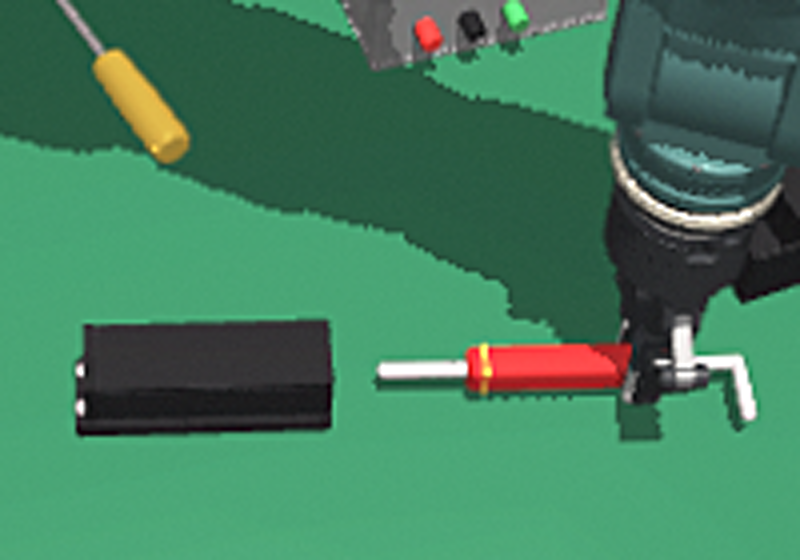

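View pics/t2.png

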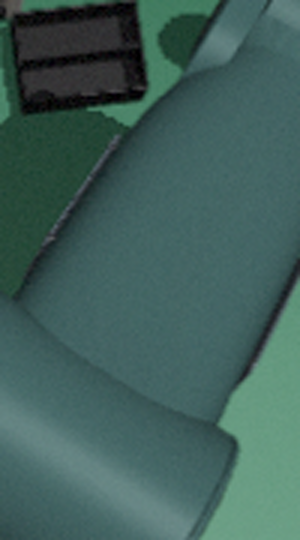

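```bash
cat >> h.py <<'E'
def stickfit(obs,p0,zfix=None):
    # obs: list of (cam, uv, local) ; p = x,y,z,yaw,pitch(tip up)
    def Wp(p,L):
        x,y,z,a,b=p;R=Ro.from_euler("ZY",[a,-b]).as_matrix();return R@np.array(L)+[x,y,z]
    def f(p):
        r=[proj(n,Wp(p,L))[0]-uv for n,uv,L in obs]
        return np.r_[np.concatenate(r),(np.array(p)-p0)/np.array([.01,.01,.006,.03,.03])*.5]
    r=least_squares(f,p0,x_scale=[.01,.01,.01,.05,.05]);return r.x,r.fun
E
python3 - <<'E'
from h import *
L=lambda x,y:np.array([x/4+190,y/4+200])
obs=[("side",L(376,372),[.105,0,0]),("side",L(740,361),[-.1,0,0]),("side",L(751,417),[-.1,.034,0]),("side",L(467,371),[.055,0,0])]
s=state();d=np.array([np.cos(2.947),np.sin(2.947),0])
p0=np.r_[(s["eef_pos"]+.045*d)[:2],.026,2.947,0]
x,r=stickfit(obs,p0);print(p0,x,r[:8])
R0=s["eef_rot"]
print("grasp at stick x:", -(d@(x[:3]-s["eef_pos"])), "lat", np.cross(d,(x[:3]-s["eef_pos"])))
E
```

```text
[ 0.6301 -0.3246  0.026   2.947   0.    ] [ 0.6309 -0.3283  0.0282  2.9297  0.0013] [ 0.2054  0.1139 -0.0809  0.5271 -0.0293 -0.534  -0.1107 -0.0906]
grasp at stick x: -0.04349234951614425 lat [0.0033 0.0169 0.0035]
```

```bash
python3 -c "
from h import *
go([.46,-.15,.2],-.4);go([.46,-.15,.2],-1.765)"
```

```text
shift [-138.4 -189.3 -245.5] turn [-0.    -1.365  0.001] | clock 4.72
shift [-138.4 -189.3 -245.5] turn [-0.001  0.     0.001] | clock 4.72
```

{"op": "drive_tool", "data": {"motion": [[0,-40,0,0,0,0,0],[0,-80,0,0,0,0,0],[-20,-120,-30,0,-0.12,0,0],[-40,-150,-70,0,-0.24,0,0],[-55,-175,-105,0,-0.36,0,0],[-75,-189,-140,0,-0.48,0,0],[-95,-189,-175,0,-0.6,0,0],[-115,-189,-210,0,-0.72,0,0],[-138,-189,-245,0,-0.84,0,0],[-138,-189,-245,0,-0.96,0,0],[-138,-189,-245,0,-1.08,0,0],[-138,-189,-245,0,-1.2,0,0]]}}

```text
clock: 5.72
eef_pos: [0.4584, -0.1493, 0.2004]
eef_rot: [[0.848, 0.001, 0.53], [-0.53, -0.001, 0.848], [0.002, -1.0, -0.0]]
force: [0.7, -1.5, -1.0]
opening: 0.0184
```

```bash
python3 -c "
from h import *
st();go([.31,.09,.17],.6);go([.306,.117,.079],1.62)"
```

```text
t 5.72 pos [ 0.4584 -0.1493  0.2004] yaw -0.5583 tilt [ 0.0013 -0.0014 -1.    ] q [-0.48  0.2  -0.22  1.15 -0.    1.65] F [ 0.7 -1.5 -1. ] T [ 0.01 -0.01 -0.02] open 0.0184
shift [-252.7   29.8  124.3] turn [ 0.002 -1.158  0.001] | clock 5.72
shift [-270.5  120.8  145.1] turn [ 0.002 -2.178  0.001] | clock 5.72
```

{"op": "drive_tool", "data": {"motion": [[-25,0,10,0,-0.12,0,0],[-55,0,25,0,-0.24,0,0],[-85,0,40,0,-0.36,0,0],[-115,0,55,0,-0.48,0,0],[-145,0,70,0,-0.6,0,0],[-175,0,85,0,-0.72,0,0],[-205,0,100,0,-0.84,0,0],[-230,0,112,0,-0.96,0,0],[-253,0,124,0,-1.08,0,0],[-253,0,124,0,-1.2,0,0],[-253,0,124,0,-1.32,0,0],[-253,0,124,0,-1.44,0,0]]}}

```text
clock: 6.72
eef_pos: [0.3082, 0.0902, 0.1997]
eef_rot: [[0.63, 0.002, -0.776], [0.776, -0.001, 0.63], [-0.0, -1.0, -0.002]]
force: [0.4, -0.2, -0.5]
opening: 0.0183
```

```bash
python3 -c "
from h import *
st();go([.306,.117,.085],1.62)"
```

```text
t 6.72 pos [0.3082 0.0902 0.1997] yaw 0.8887 tilt [ 0.0017 -0.0014 -1.    ] q [ 0.03 -0.08 -0.53  1.12 -0.    0.71] F [ 0.4 -0.2 -0.5] T [ 0.02  0.02 -0.04] open 0.0183
shift [ 19.5 114.7  18.8] turn [ 0.002 -0.731 -0.001] | clock 6.72
```

{"op": "drive_tool", "data": {"motion": [[10,0,10,0,-0.12,0,0],[19,0,19,0,-0.24,0,0],[19,20,19,0,-0.36,0,0],[19,40,19,0,-0.48,0,0],[19,60,19,0,-0.6,0,0],[19,80,19,0,-0.73,0,0],[19,100,19,0,-0.73,0,0],[19,115,19,0,-0.73,0,0],[19,115,19,0,-0.73,0,0],[19,115,19,0,-0.73,0,0]]}}

```text
clock: 7.55
eef_pos: [0.3045, 0.1165, 0.0847]
eef_rot: [[-0.047, 0.0, -0.999], [0.999, -0.002, -0.047], [-0.002, -1.0, -0.0]]
force: [0.1, -0.1, -0.5]
opening: 0.0182
```

```bash
python3 -c "
from h import *
im=capture('side');crop('side',120,80,300,215,4,'s3.png',im)
im=capture('top');crop('top',130,160,270,300,5,'t3.png',im)
st()"
```

```text
t 7.65 pos [0.3057 0.1167 0.0855] yaw 1.6184 tilt [ 0.0029 -0.0013 -1.    ] q [ 0.12  0.04 -0.76  0.77 -0.    0.07] F [ 0.3 -0.2 -1.4] T [-0.    0.   -0.05] open 0.0182
```

View pics/s3.png

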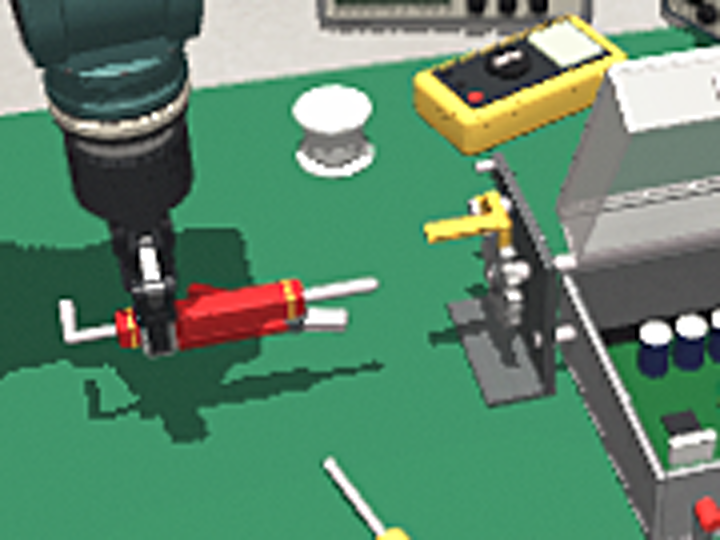

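View pics/t3.png

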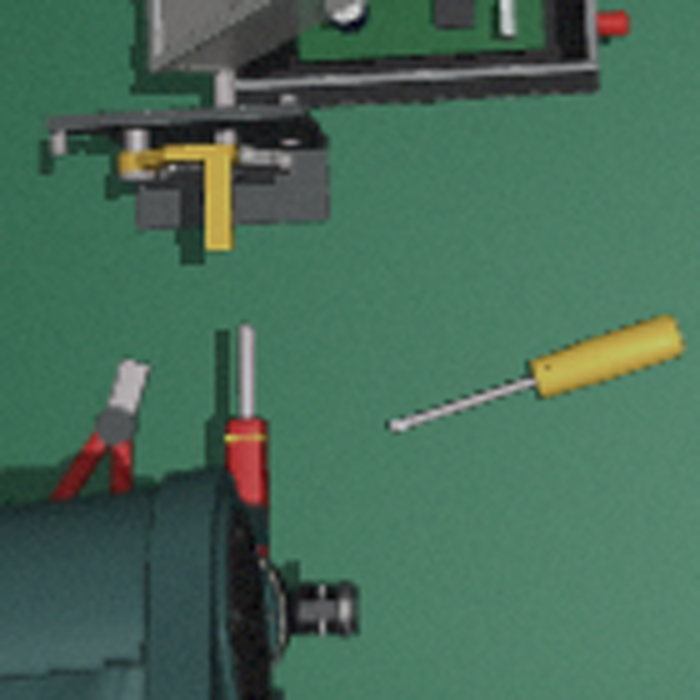

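Run:
```python
from h import *
S=lambda x,y:np.array([x/4+120,y/4+80]);T=lambda x,y:np.array([x/5+130,y/5+160])
for n,s,t in [("tip",S(377,283),T(247,327)),("redend",S(303,298),T(246,421)),("tabfree",S(428,230),T(218,248)),("tabroot",S(500,222),T(218,152)),("pinhead",S(477,206),T(125,163))]:
    print(n,*tri(s,t))
s=state();print(s["eef_pos"]+np.array([.149*np.cos(.048),.149*np.sin(.048),.016]))
```

```text
tip [0.4507 0.1186 0.1009] [-0.6846  0.1     0.0562 -0.6837]
redend [0.401  0.1185 0.0975] [-0.5584  0.0751  0.0343 -0.5561]
tabfree [0.489  0.1304 0.13  ] [-0.4787  0.0743  0.0465 -0.4723]
tabroot [0.5392 0.1321 0.1266] [-0.1679  0.0281  0.0197 -0.1657]
pinhead [0.5361 0.1857 0.0995] [ 0.2501 -0.0411 -0.0274  0.2412]
[0.4546 0.1238 0.1015]
```

Run:
```python
from h import *
s=state();go(s["eef_pos"]+[.0,.0095,0],1.62);go(s["eef_pos"]+[.075,.0095,0],1.62)
```

```text
shift [ 9.5 -0.  -0.5] turn [ 0.003 -0.002 -0.001] | clock 7.65
shift [  5.9   0.2 -75.4] turn [ 0.003 -0.002 -0.001] | clock 7.65
```

{"op": "drive_tool", "data": {"motion": [[9,0,-5,0,0,0,0],[9,0,-20,0,0,0,0],[8,0,-35,0,0,0,0],[7,0,-50,0,0,0,0],[6,0,-65,0,0,0,0],[6,0,-75,0,0,0,0],[6,0,-75,0,0,0,0]]}}

```text
clock: 8.23
eef_pos: [0.3825, 0.1263, 0.0865]
eef_rot: [[-0.047, 0.005, -0.999], [0.999, -0.001, -0.047], [-0.001, -1.0, -0.005]]
force: [0.3, 0.1, -0.8]
opening: 0.0185
```

```bash
python3 -c "
from h import *
im=capture('side');crop('side',160,90,300,200,5,'s4.png',im)
im=capture('top');crop('top',130,160,250,260,6,'t4.png',im)
st()"
```

```text
t 8.33 pos [0.38   0.1263 0.086 ] yaw 1.6184 tilt [ 0.0027 -0.0013 -1.    ] q [ 0.12  0.16 -0.62  0.79 -0.    0.07] F [-0.7 -0.2 -0.5] T [-0.03  0.03 -0.03] open 0.0185
```

View pics/s4.png

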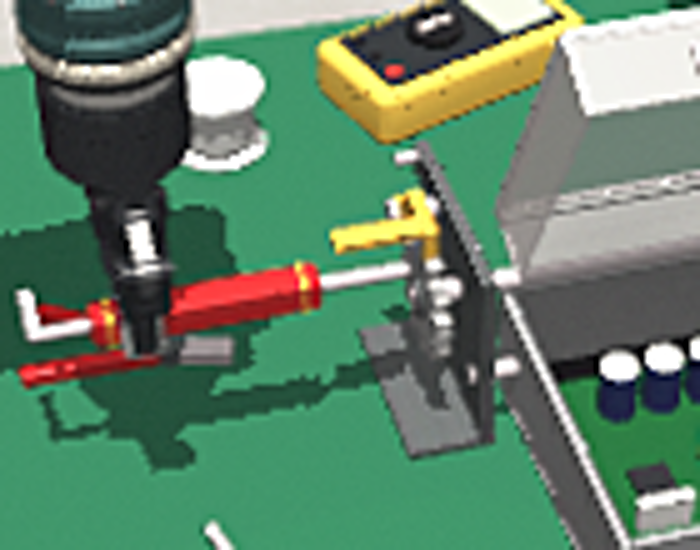

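View pics/t4.png

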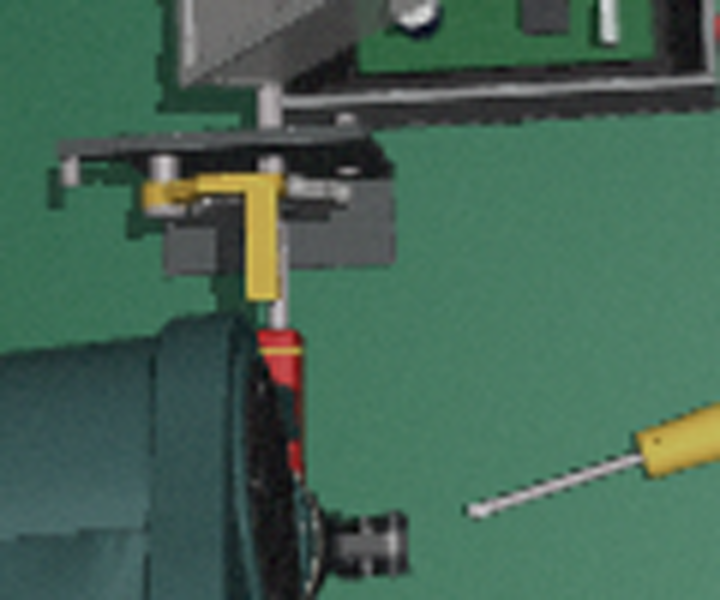

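{"op": "drive_tool", "data": {"motion": [[1,-11,0,0,0,0,0],[1,-19,0,0,0,0,0],[5,-27,0,0,0,0,0],[10,-35,0,0,0,0,0],[17,-42,0,0,0,0,0],[24,-47,0,0,0,0,0],[24,-47,0,0,0,0,0]]}}

```text
clock: 8.92
eef_pos: [0.3791, 0.1516, 0.134]
eef_rot: [[-0.049, 0.004, -0.999], [0.999, -0.001, -0.049], [-0.001, -1.0, -0.004]]
force: [-0.1, -0.2, -0.9]
opening: 0.0185
```

```bash
python3 -c "
from h import *
im=capture('side');crop('side',160,90,300,200,5,'s5.png',im)
im=capture('top');crop('top',130,160,250,260,6,'t5.png',im)
st()"
```

```text
t 9.02 pos [0.3787 0.1507 0.133 ] yaw 1.6194 tilt [ 0.0031 -0.0014 -1.    ] q [ 0.18  0.12 -0.51  0.93 -0.    0.13] F [ 0.  -1.1 -1.1] T [-0.07 -0.   -0.04] open 0.018
```

View pics/s5.png

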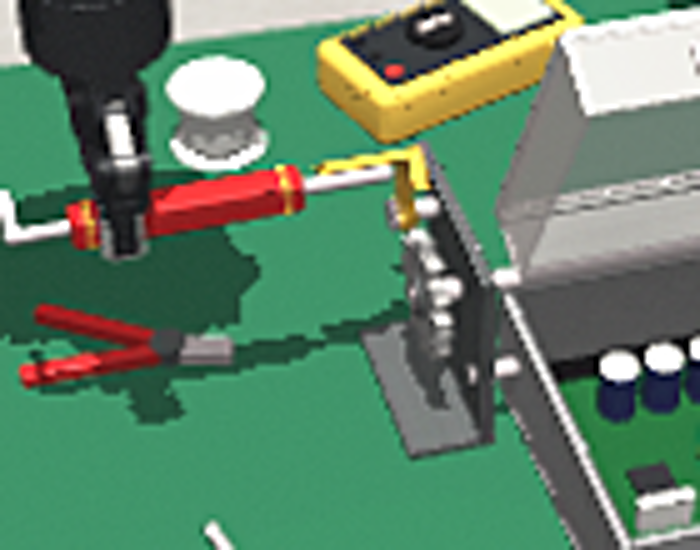

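View pics/t5.png

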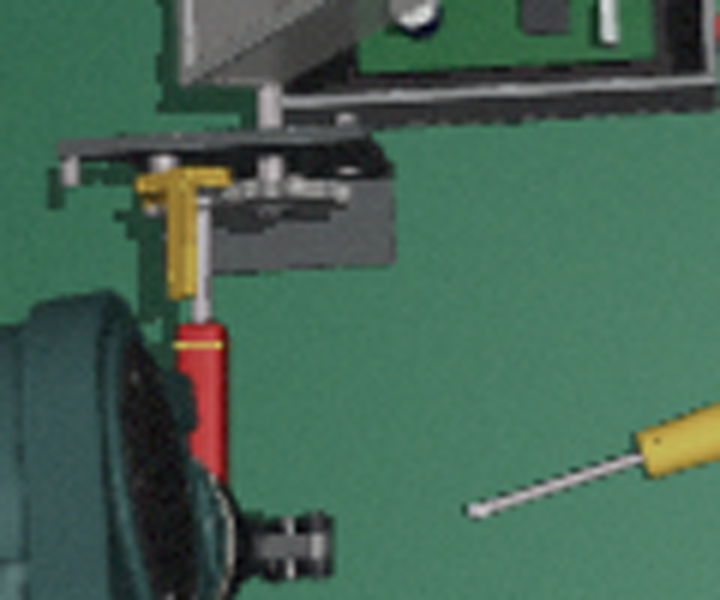

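{"op": "drive_tool", "data": {"motion": [[9,-4,0,0,0,0,0],[18,-6,0,0,0,0,0],[27,-7,0,0,0,0,0],[36,-6,0,0,0,0,0],[42,-4,0,0,0,0,0],[42,-4,0,0,0,0,0],[42,-4,0,0,0,0,0],[42,-4,0,0,0,0,0]]}}

```text
clock: 9.68
eef_pos: [0.3765, 0.1926, 0.1367]
eef_rot: [[-0.049, 0.003, -0.999], [0.999, -0.002, -0.049], [-0.002, -1.0, -0.003]]
force: [0.6, 0.3, -0.3]
opening: 0.0185
```

```bash
python3 -c "
from h import *
im=capture('side');crop('side',160,90,300,200,5,'s6.png',im)
im=capture('top');crop('top',130,160,250,260,6,'t6.png',im)
st()"
```

```text
t 9.78 pos [0.3767 0.1924 0.1369] yaw 1.6191 tilt [ 0.003  -0.0015 -1.    ] q [ 0.28  0.14 -0.47  0.95 -0.    0.23] F [-0.6 -0.2 -1.1] T [ 0.01  0.08 -0.02] open 0.0185
```

View pics/s6.png

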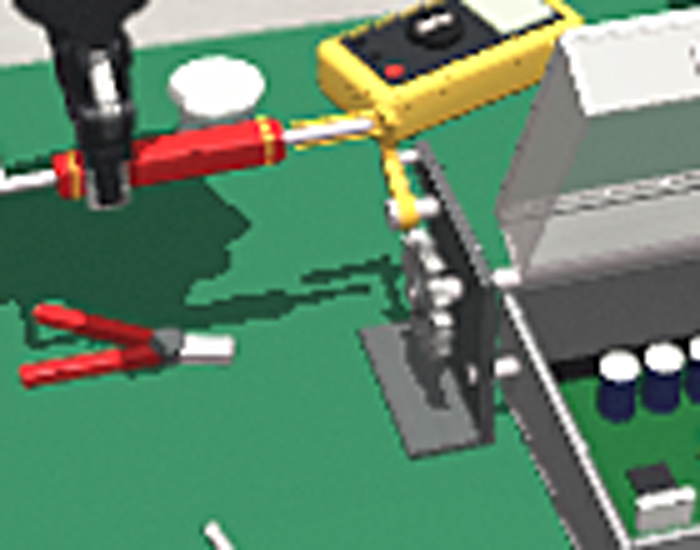

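View pics/t6.png

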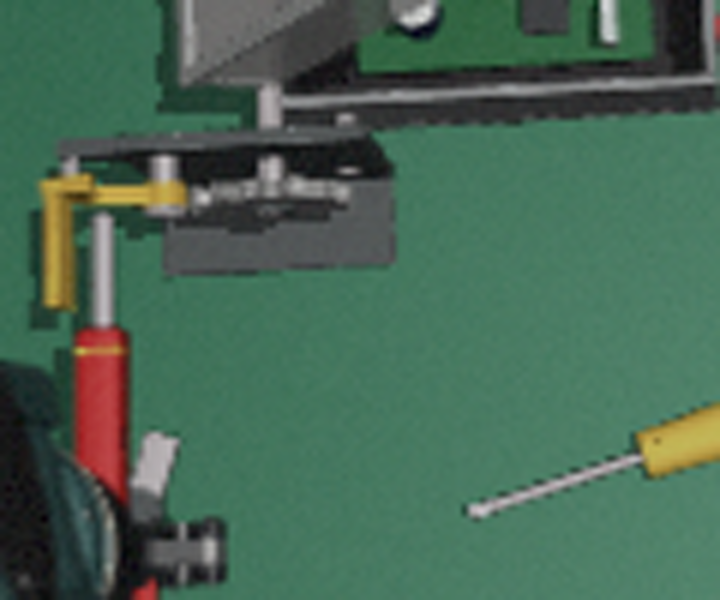

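{"op": "drive_tool", "data": {"motion": [[0,0,10,0,0,0,0],[0,0,30,0,0,0,0],[0,0,50,0,0,0,0],[0,0,70,0,0,0,0],[0,-20,80,0,0,0,0],[-20,-50,80,0,0,0,0],[-50,-80,80,0,0.12,0,0],[-90,-90,80,0,0.24,0,0],[-130,-90,80,0,0.36,0,0],[-170,-90,80,0,0.48,0,0],[-210,-90,70,0,0.6,0,0],[-250,-90,60,0,0.72,0,0]]}}

```text
clock: 10.78
eef_pos: [0.3208, -0.0365, 0.2273]
eef_rot: [[0.57, 0.004, -0.822], [0.822, -0.002, 0.57], [0.001, -1.0, -0.004]]
force: [1.2, 1.7, -0.9]
opening: 0.0188
```

```bash
python3 -c "
from h import *
im=capture('side');crop('side',160,90,300,200,5,'s7.png',im)
st();go([.598,-.216,.12],.05)"
```

```text
t 10.83 pos [ 0.3234 -0.0432  0.2272] yaw 0.9485 tilt [ 0.0046 -0.0043 -1.    ] q [-0.38 -0.08 -0.46  1.19 -0.    0.24] F [ 2.3 -3.4 -1.7] T [-0.21 -0.15  0.07] open 0.0184
shift [  19.7  109.2 -323.2] turn [0.006 0.899 0.002] | clock 10.83
```

View pics/s7.png

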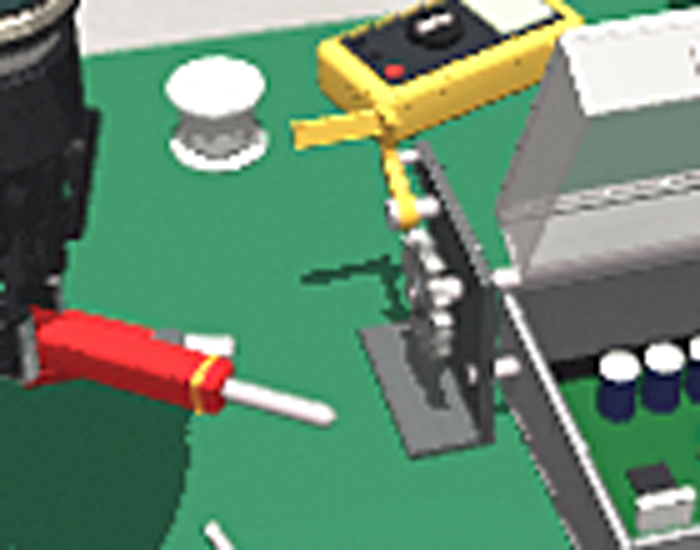

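{"op": "drive_tool", "data": {"motion": [[2,0,-30,0,0.12,0,0],[4,0,-65,0,0.24,0,0],[6,5,-100,0,0.36,0,0],[8,15,-135,0,0.48,0,0],[10,30,-170,0,0.6,0,0],[12,50,-205,0,0.72,0,0],[14,70,-240,0,0.84,0,0],[16,90,-275,0.006,0.9,0,0],[20,109,-310,0.006,0.9,0,0],[20,109,-323,0.006,0.9,0,0],[20,109,-323,0.006,0.9,0,0],[20,109,-323,0.006,0.9,0,0]]}}

```text
clock: 11.83
eef_pos: [0.5975, -0.2156, 0.1197]
eef_rot: [[0.999, 0.001, -0.048], [0.048, 0.001, 0.999], [0.001, -1.0, 0.001]]
force: [-0.5, 0.1, -1.2]
opening: 0.0184
```

```bash
python3 -c "
from h import *
im=capture('side');crop('side',240,170,420,320,4,'s8.png',im)
im=capture('top');crop('top',230,80,390,230,4,'t8.png',im)
st();go([.598,-.216,.012],.05);go([.598,-.216,.002],.05)"
```

```text
t 11.93 pos [ 0.5972 -0.2152  0.1208] yaw 0.0485 tilt [ 0.0018  0.0008 -1.    ] q [-0.47  0.5   0.02  1.09  0.    1.05] F [-1.1 -0.2 -0.3] T [0.09 0.06 0.02] open 0.0182
shift [  0.5 108.8  -1. ] turn [-0.001 -0.001  0.002] | clock 11.93
shift [  0.5 118.8  -1. ] turn [-0.001 -0.001  0.002] | clock 11.93
```

View pics/s8.png

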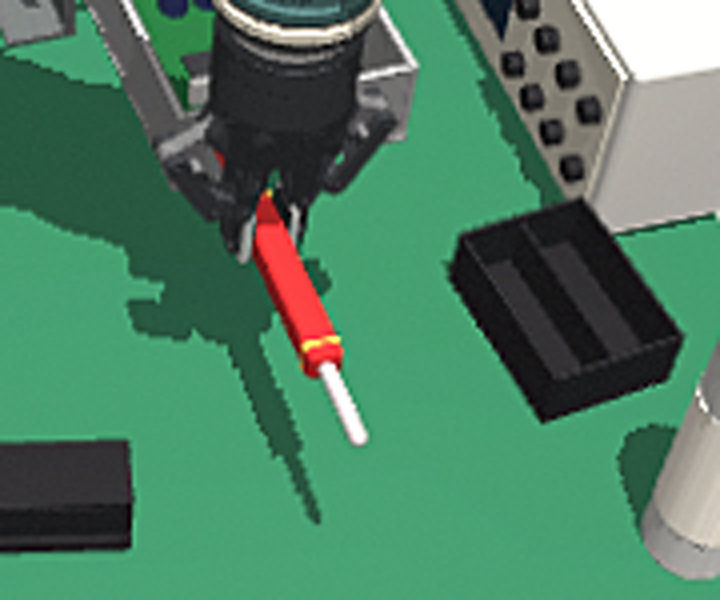

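View pics/t8.png

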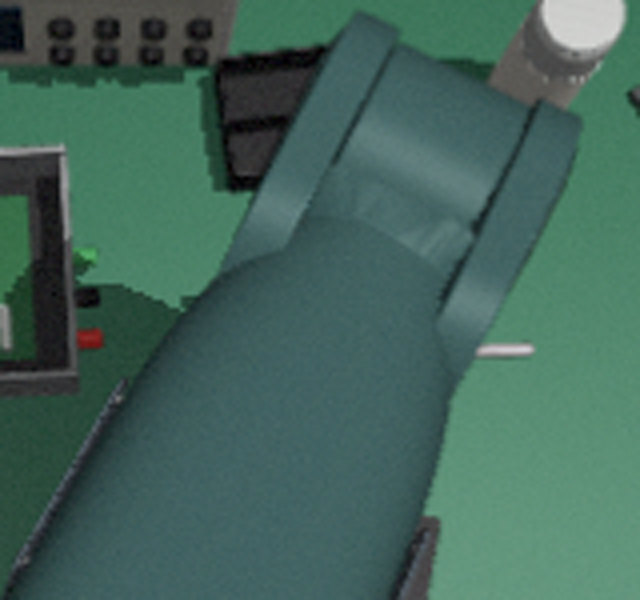

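{"op": "drive_tool", "data": {"motion": [[0,25,-1,0,0,0,0],[0,50,-1,0,0,0,0],[0,75,-1,0,0,0,0],[0,95,-1,0,0,0,0],[0,107,-1,0,0,0,0],[0,113,-1,0,0,0,0],[0,117,-1,0,0,0,0],[0,117,-1,0,0,0,0]]}}

```text
clock: 12.6
eef_pos: [0.5972, -0.2158, 0.0041]
eef_rot: [[0.999, 0.002, -0.049], [0.049, 0.001, 0.999], [0.002, -1.0, 0.001]]
force: [-0.3, 0.1, 0.1]
opening: 0.0185
```

{"op": "drive_tool", "data": {"motion": [[0,2,0,0,0,0,0],[0,4,0,0,0,0,0],[0,4,0,0,0,0,0]]}}

```text
clock: 12.85
eef_pos: [0.5974, -0.2158, 0.0006]
eef_rot: [[0.999, 0.003, -0.049], [0.049, 0.0, 0.999], [0.003, -1.0, 0.0]]
force: [0.5, 0.1, -1.5]
opening: 0.0185
```

```bash
python3 -c "
from h import *
im=capture('side');crop('side',240,170,420,320,4,'s9.png',im)
st()"
```

```text
t 12.9 pos [ 0.5974 -0.2158  0.0006] yaw 0.0487 tilt [ 0.0025  0.0004 -1.    ] q [-0.48  0.59 -0.16  0.81  0.    1.05] F [ 0.4 -0.3 -1.4] T [0.06 0.03 0.03] open 0.0183
```

View pics/s9.png

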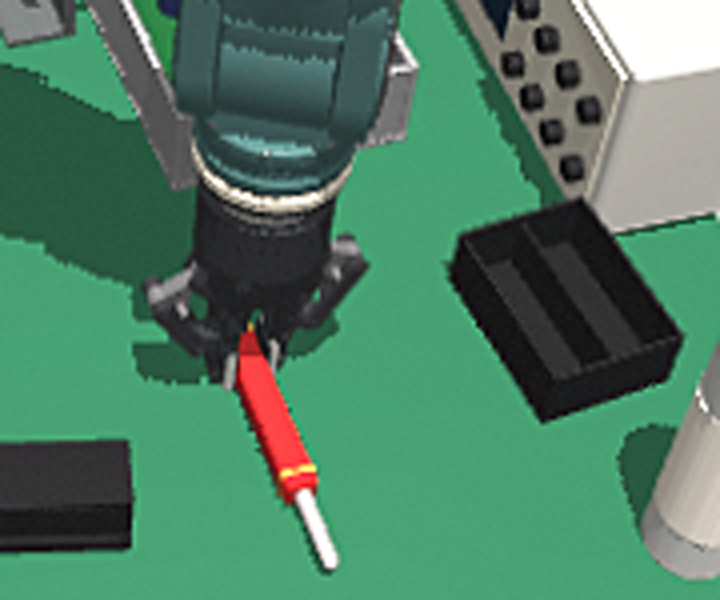

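{"op": "drive_tool", "data": {"motion": [[0,1.5,0,0,0,0,0],[0,3,0,0,0,0,0],[0,3,0,0,0,0,0]]}}

```text
clock: 13.15
eef_pos: [0.5975, -0.2159, 0.0003]
eef_rot: [[0.999, 0.004, -0.049], [0.049, -0.001, 0.999], [0.004, -1.0, -0.001]]
force: [-12.1, 5.4, 35.9]
opening: 0.0185
```

{"op": "drive_tool", "data": {"motion": [[0,-1,0,0,0,0,0],[0,-1,0,0,0,0,0.3],[0,-1,0,0,0,0,0.35],[0,-1,0,0,0,0,0.5],[0,-1,0,0,0,0,0.7],[0,-1,0,0,0,0,0.9],[0,-1,0,0,0,0,1],[0,-20,0,0,0,0,1],[0,-50,0,0,0,0,1],[0,-85,0,0,0,0,1],[0,-120,0,0,0,0,1],[0,-120,0,0,0,0,1]], "force": 30}}

```text
clock: 14.15
eef_pos: [0.5994, -0.217, 0.1267]
eef_rot: [[0.999, 0.012, -0.049], [0.049, -0.005, 0.999], [0.011, -1.0, -0.005]]
force: [1.1, -0.7, 0.5]
opening: 0.0857
```

```bash
python3 -c "
from h import *
im=capture('side');crop('side',240,170,420,320,4,'s10.png',im)
im=capture('top');crop('top',230,80,390,230,4,'t10.png',im)
st()"
```

```text
t 14.25 pos [ 0.5977 -0.2161  0.1213] yaw 0.0489 tilt [ 0.0063 -0.0018 -1.    ] q [-0.48  0.49  0.02  1.09  0.    1.05] F [-0.2  0.3 -0.8] T [ 0.05 -0.    0.04] open 0.0852
```

View pics/s10.png

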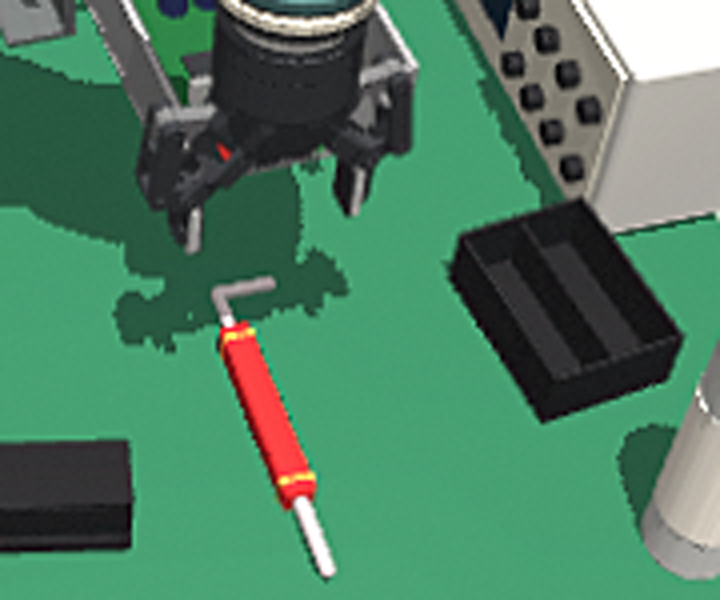

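View pics/t10.png

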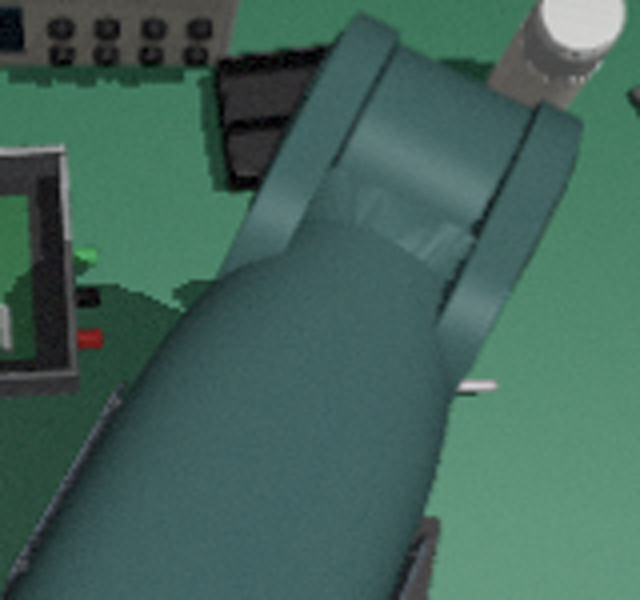

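Run:
```python
from h import *
L=lambda x,y:np.array([x/4+240,y/4+170]);T=lambda x,y:np.array([x/4+230,y/4+80])
obs=[("side",L(220,297),[-.1,0,0]),("side",L(273,283),[-.1,.034,0]),("side",L(330,572),[.105,0,0]),("top",T(496,386),[.105,0,0])]
d=np.array([.05,-1])
x,r=stickfit(obs,np.r_[.60,-.26,.010,-1.52,0]);print(x,r[:8])
u=np.array([np.cos(x[3]),np.sin(x[3]),0]);g=x[:3]+.025*u;print(g)
yaw=x[3]+np.pi/2
go([g[0],g[1],.05],yaw);go([g[0],g[1],.003],yaw)
```

```text
[ 0.5984 -0.262   0.0104 -1.5697  0.025 ] [-0.0631 -0.5816 -0.1832  0.4269 -0.3641  0.2829  0.0533 -0.7929]
[ 0.5984 -0.287   0.0104]
shift [ -3.2  71.4 -70.7] turn [0.002 0.048 0.006] | clock 14.25
shift [ -3.5 118.4 -70.6] turn [0.002 0.048 0.006] | clock 14.25
```

{"op": "drive_tool", "data": {"motion": [[-3,0,-40,0,0.048,0.006,1],[-3,30,-66,0,0.048,0.006,1],[-3,60,-66,0,0.048,0.006,1],[-3,85,-66,0,0.048,0.006,1],[-3,105,-66,0,0.048,0.006,1],[-3,117,-66,0,0.048,0.006,1],[-3,119,-66,0,0.048,0.006,1],[-3,119,-66,0,0.048,0.006,1]]}}

```text
clock: 14.92
eef_pos: [0.5977, -0.2818, 0.0008]
eef_rot: [[1.0, -0.002, -0.001], [0.001, -0.0, 1.0], [-0.002, -1.0, -0.0]]
force: [0.2, 0.1, 0.9]
opening: 0.0854
```

```bash
python3 -c "
from h import *
im=capture('side');crop('side',240,170,420,320,4,'s11.png',im)
st()"
```

```text
t 14.97 pos [ 0.5984 -0.2822  0.002 ] yaw 0.0009 tilt [-0.0006 -0.0013 -1.    ] q [-0.56  0.63 -0.08  0.86 -0.    1.01] F [ 0.8  0.  -0.3] T [ 0.06 -0.01 -0.05] open 0.0853
```

View pics/s11.png

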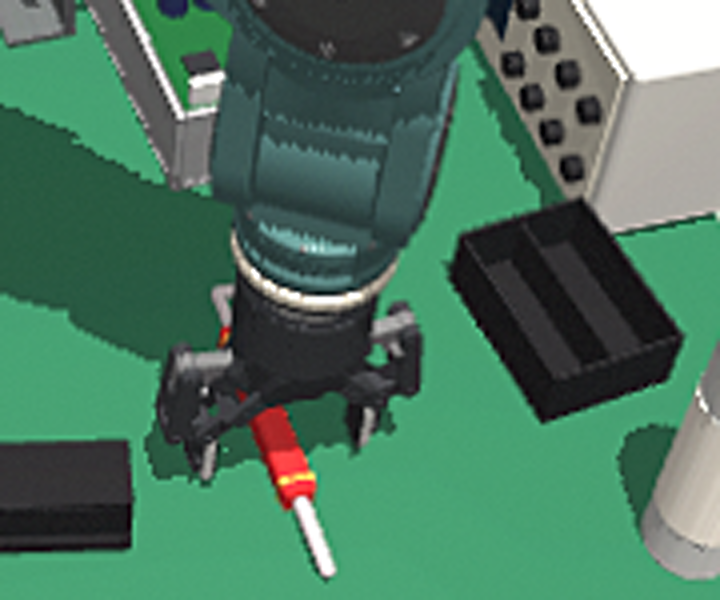

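{"op": "drive_tool", "data": {"motion": [[0,0,0,0,0,0,0.6],[0,0,0,0,0,0,0.3],[0,0,0,0,0,0,0.1],[0,0,0,0,0,0,0],[0,-1,0,0,0,0,0],[0,-1,0,0,0,0,0],[0,-1,0,0,0,0,0],[0,-15,0,0,0,0,0],[0,-40,0,0,0,0,0],[0,-80,0,0,0,0,0],[0,-120,0,0,0,0,0],[0,-120,0,0,0,0,0]], "force": 115}}

```text
clock: 15.97
eef_pos: [0.6009, -0.2835, 0.1297]
eef_rot: [[1.0, 0.008, -0.001], [0.001, -0.007, 1.0], [0.008, -1.0, -0.007]]
force: [1.5, -0.6, -1.5]
opening: 0.0173
```

```bash
python3 -c "
from h import *
im=capture('side');crop('side',240,150,420,300,4,'s12.png',im)
st()
go([.62,-.08,.285],.045)"
```

```text
t 16.02 pos [ 0.6002 -0.2831  0.1262] yaw 0.0009 tilt [ 0.0053 -0.005  -1.    ] q [-0.56  0.54  0.11  1.13 -0.    1.01] F [-0.4 -0.3 -1.8] T [-0.03 -0.04 -0.04] open 0.0169
shift [  20.8 -159.7  202.3] turn [ 0.005 -0.044  0.005] | clock 16.02
```

View pics/s12.png

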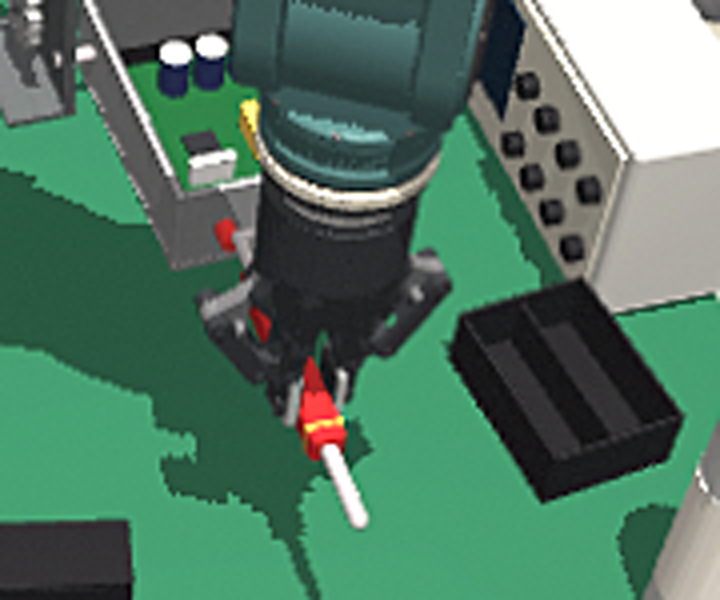

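```bash
cat >> h.py <<'E'
def hookTCP(h,yaw=.045):
    tx=np.array([np.cos(yaw),np.sin(yaw),0]);tz=np.array([-np.sin(yaw),np.cos(yaw),0])
    return np.array(h)-.12*tz-.017*tx-[0,0,.008]
E
python3 -c "
from h import *
go(hookTCP([.608,.01,.292]),.045)"
```

```text
shift [  -2.8 -158.7  171.7] turn [ 0.005 -0.044  0.005] | clock 16.02
```

{"op": "drive_tool", "data": {"motion": [[0,-35,5,0,0,0,0],[0,-70,15,0,0,0,0],[0,-105,30,0,0,0,0],[0,-135,55,0,0,0,0],[-1,-150,80,0.005,-0.02,0.005,0],[-3,-159,105,0.005,-0.044,0.005,0],[-3,-159,130,0.005,-0.044,0.005,0],[-3,-159,150,0.005,-0.044,0.005,0],[-3,-159,165,0.005,-0.044,0.005,0],[-3,-159,172,0.005,-0.044,0.005,0],[-3,-159,172,0.005,-0.044,0.005,0]]}}

```text
clock: 16.93
eef_pos: [0.5961, -0.1093, 0.2839]
eef_rot: [[0.999, -0.001, -0.046], [0.046, 0.0, 0.999], [-0.001, -1.0, 0.0]]
force: [-0.1, -0.4, -0.7]
opening: 0.0175
```

```bash
python3 -c "
from h import *
im=capture('side');crop('side',230,60,370,180,5,'s13.png',im)
im=capture('top');crop('top',150,70,270,190,6,'t13.png',im)
st()"
```

```text
t 17.03 pos [ 0.5962 -0.1109  0.2839] yaw 0.0448 tilt [-0.0004 -0.0003 -1.    ] q [-0.32  0.4   0.31  1.47 -0.    1.21] F [ 0.4 -1.3 -0.9] T [-0.12  0.05  0.02] open 0.017
```

View pics/s13.png

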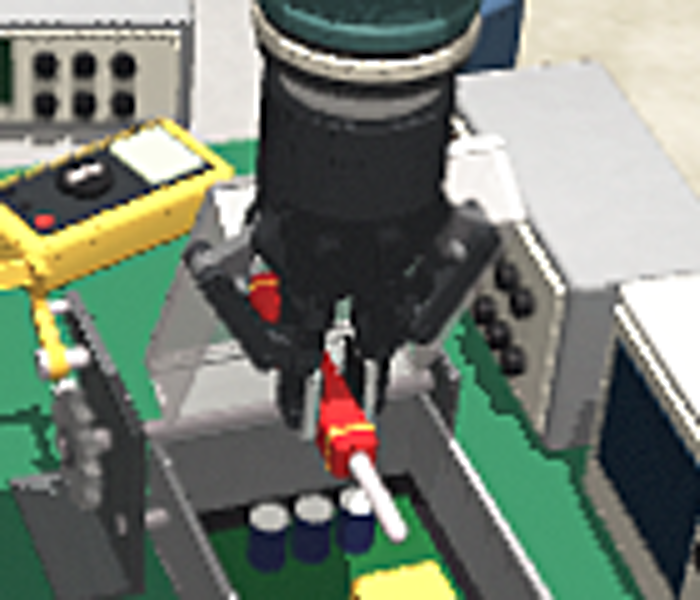

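View pics/t13.png

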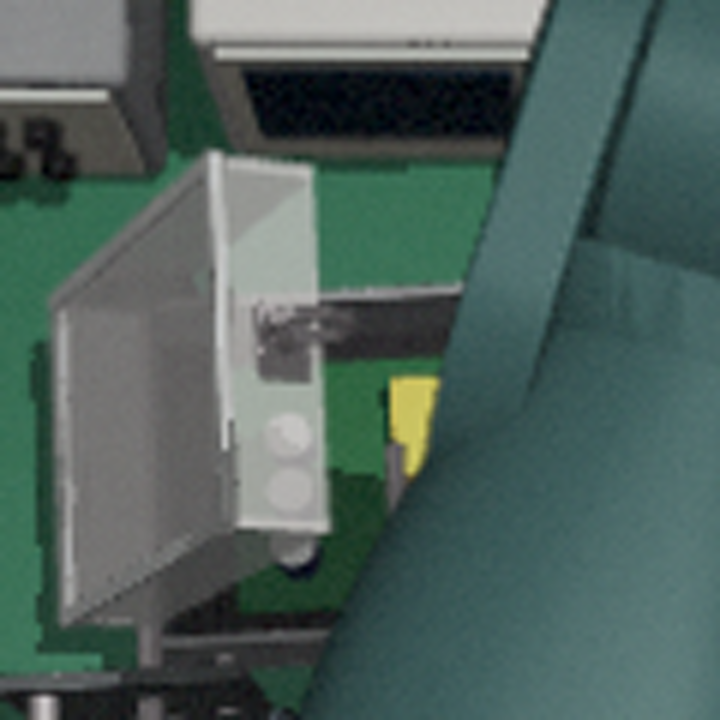

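Run:
```python
from h import *
s=cv2.imread("pics/side0.png")[:,:,::-1];t=cv2.imread("pics/top0.png")[:,:,::-1]
a=cv2.resize(s[82:112,290:325,::-1],None,fx=16,fy=16,interpolation=cv2.INTER_CUBIC)
b=cv2.resize(t[110:145,185:220,::-1],None,fx=16,fy=16,interpolation=cv2.INTER_CUBIC)
cv2.imwrite("pics/eye_s.png",a);cv2.imwrite("pics/eye_t.png",b)
st_=state();tx,ty,tz=st_["eef_rot"].T
for L in [(.12,0),(.12,.017),(.12,.034),(.09,0)]:
    P=st_["eef_pos"]+L[0]*tz+L[1]*tx+[0,0,.008];print(L,P,proj("top",P),(proj("top",P)-[150,70])*6)
```

```text
(0.12, 0) [0.5909 0.009  0.2918] [[216.6036 157.6033]] [[399.6214 525.6196]]
(0.12, 0.017) [0.6078 0.0097 0.2918] [[216.3416 150.4221]] [[398.0499 482.5325]]
(0.12, 0.034) [0.6248 0.0105 0.2918] [[216.0796 143.2674]] [[396.4777 439.6043]]
(0.09, 0) [ 0.5922 -0.021   0.2919] [[229.57   157.0527]] [[477.42   522.3164]]
```

View pics/eye_s.png

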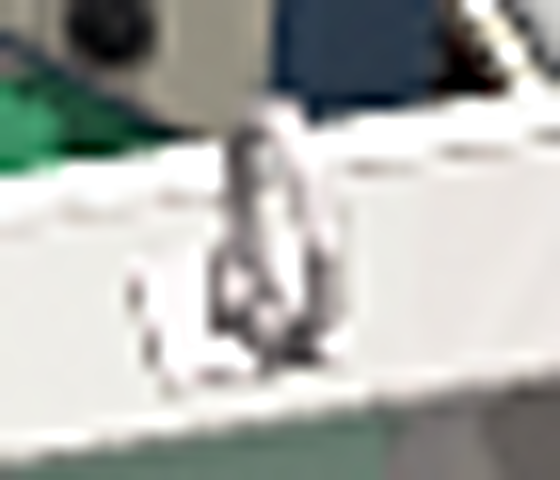

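View pics/eye_t.png

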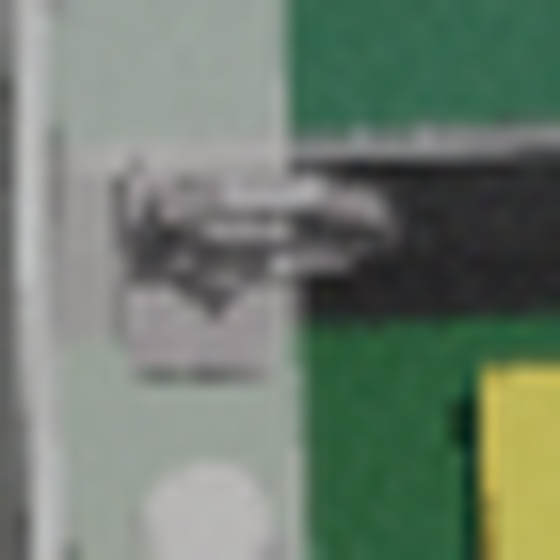

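Run:
```python
from h import *
sh=onz("top",(130+269/6,90+520/6),.078);sh2=onz("top",(130+269/6,90+585/6),.078);print("shaft",sh,sh2)
for s,t in [((307.3,96),(201,124.1)),((306.8,97),(201,124)),((307.3,96),(200.4,124.1))]:
    P,r=tri(np.array(s),np.array(t));print(P,r)
    yh=sh[1]+.05*(P[0]-sh[0]);print("hinge y",yh,"rad",np.hypot(P[1]-yh,P[2]-.078),"ang",np.arctan2(P[2]-.078,yh-P[1])-.064)
# constrained
def f(p):
    x,a=p;yh=sh[1]+.05*(x-sh[0]);P=[x,yh-.2355*np.cos(a+.064),.078+.2355*np.sin(a+.064)]
    return np.r_[proj("side",P)[0]-[307.2,96.3],proj("top",P)[0]-[200.8,124.1]]
r=least_squares(f,[.67,1.07]);print(r.x,r.fun);x,a=r.x;yh=sh[1]+.05*(x-sh[0]);print([x,yh-.2355*np.cos(a+.064),.078+.2355*np.sin(a+.064)],yh)
```

```text
shaft [0.5839 0.1372 0.078 ] [0.554  0.1365 0.078 ]
[0.6712 0.0459 0.292 ] [-0.3104  0.0669  0.0596 -0.3037]
hinge y 0.1415269032822418 rad 0.23442274598107815 ang 1.0865125886984848
[0.6713 0.0464 0.2891] [ 0.088  -0.0189 -0.0169  0.0862]
hinge y 0.14153485070636082 rad 0.2315229234718084 ang 1.0831102035931837
[0.6716 0.0474 0.2909] [-0.367   0.0791  0.0705 -0.3588]
hinge y 0.14154903396942542 rad 0.23282942056369502 ang 1.090333692803438
[0.6707 1.0861] [-0.2859 -0.409   0.4565 -0.2266]
[np.float64(0.6707173106565667), np.float64(0.04532193565477263), np.float64(0.2929633175419143)] 0.14150416952035774
```

{"op": "drive_tool", "data": {"motion": [[1,0,8,0,0,0,0],[1,0,18,0,0,0,0],[2,0,28,0,0,0,0],[2,0,36,0,0,0,0],[2,0,36,0,0,0,0],[2,0,36,0,0,0,0]]}}

```text
clock: 17.53
eef_pos: [0.5967, -0.0743, 0.284]
eef_rot: [[0.999, -0.0, -0.046], [0.046, -0.0, 0.999], [-0.0, -1.0, -0.0]]
force: [-0.2, 0.4, -0.6]
opening: 0.0169
```

```bash
python3 -c "
from h import *
im=capture('side');crop('side',250,70,360,160,7,'s14.png',im)
im=capture('top');crop('top',170,95,240,165,10,'t14.png',im)
st()"
```

```text
t 17.63 pos [ 0.5967 -0.0749  0.2839] yaw 0.045 tilt [-0.0003 -0.0005 -1.    ] q [-0.26  0.39  0.29  1.47 -0.    1.27] F [-0.6 -0.7 -1.7] T [ 0.03 -0.   -0.02] open 0.0175
```

View pics/s14.png

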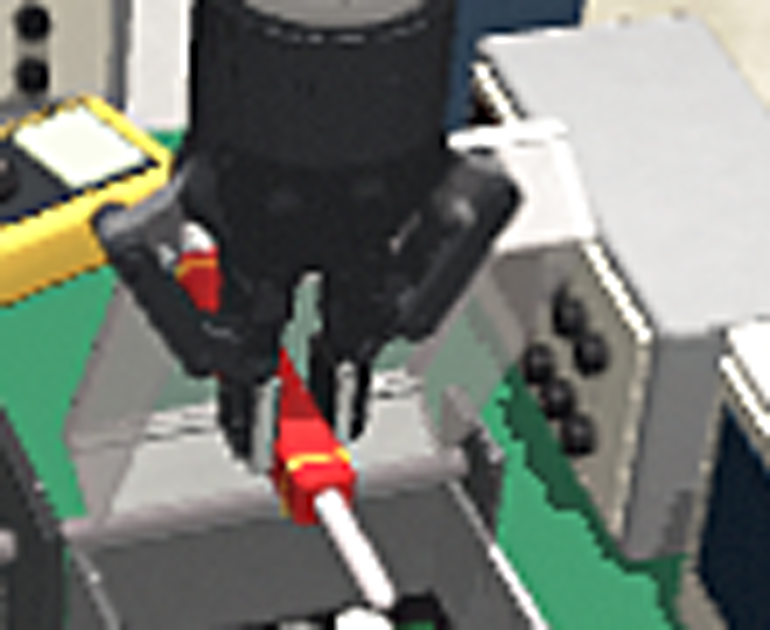

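View pics/t14.png

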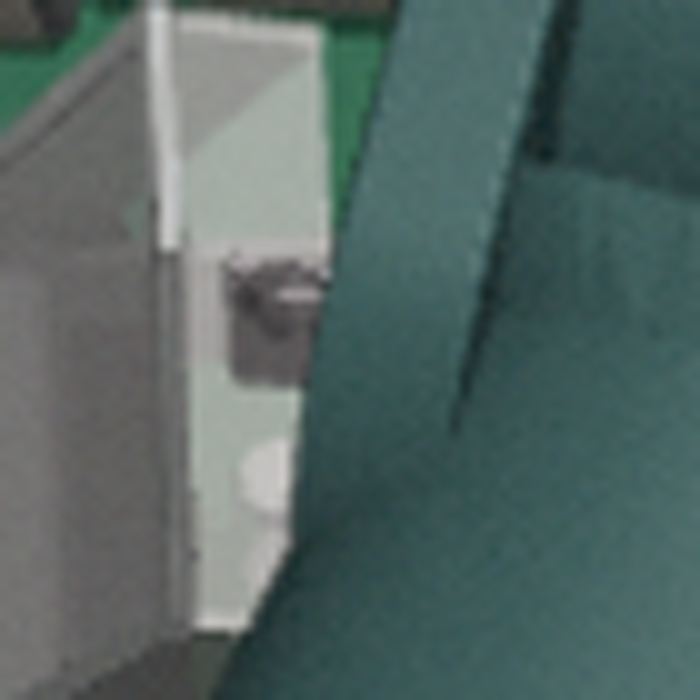

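Run:
```python
from h import *
s=state();tx,ty,tz=s["eef_rot"].T
for L in [(.0,0),(.078,0),(.085,0),(.09,0),(.1,0),(.12,0),(-.085,0)]:
    P=s["eef_pos"]+L[0]*tz+L[1]*tx+[0,0,.008];print(L,P,(proj("side",P)-[250,70])*7)
go(hookTCP([.671,.046,.2915]),.045)
```

```text
(0.0, 0) [ 0.5967 -0.0749  0.2919] [[292.6824 427.4854]]
(0.078, 0) [0.5932 0.003  0.2919] [[213.1484 284.1448]]
(0.085, 0) [0.5928 0.01   0.2919] [[206.3799 271.977 ]]
(0.09, 0) [0.5926 0.015  0.2919] [[201.5807 263.3525]]
(0.1, 0) [0.5922 0.025  0.2919] [[192.0701 246.2682]]
(0.12, 0) [0.5913 0.045  0.2919] [[173.3935 212.7466]]
(-0.085, 0) [ 0.6005 -0.1598  0.292 ] [[388.7557 601.5214]]
shift [62.7  0.4 -2.6] turn [ 0.  0. -0.] | clock 17.63
```

{"op": "drive_tool", "data": {"motion": [[10,0,0,0,0,0,0],[20,0,-1,0,0,0,0],[30,0,-2,0,0,0,0],[38,0,-2,0,0,0,0],[43,0,-2,0,0,0,0],[47,0,-2,0,0,0,0],[50,0,-2,0,0,0,0],[50,0,-2,0,0,0,0]]}}

```text
clock: 18.3
eef_pos: [0.647, -0.0747, 0.2837]
eef_rot: [[0.999, -0.0, -0.045], [0.045, -0.0, 0.999], [-0.0, -1.0, -0.0]]
force: [0.0, 0.3, -0.7]
opening: 0.0174
```

```bash
python3 -c "
from h import *
im=capture('side');crop('side',250,70,360,160,7,'s15.png',im)
im=capture('top');crop('top',170,95,240,165,10,'t15.png',im)
st()"
```

```text
t 18.4 pos [ 0.6466 -0.0747  0.2839] yaw 0.0451 tilt [-0.0004 -0.0005 -1.    ] q [-0.24  0.49  0.45  1.53 -0.    1.29] F [-0.4 -0.4 -1.6] T [-0.03  0.05  0.02] open 0.0174
```

View pics/s15.png

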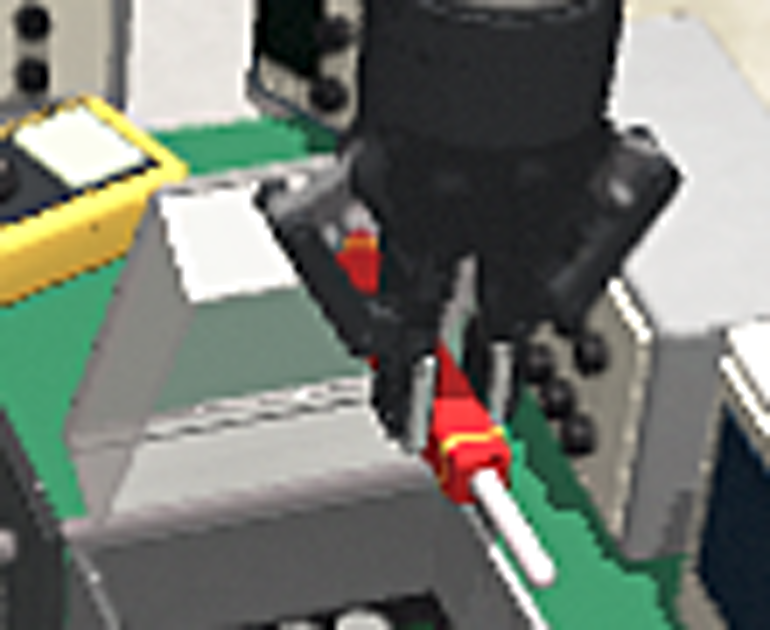

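View pics/t15.png

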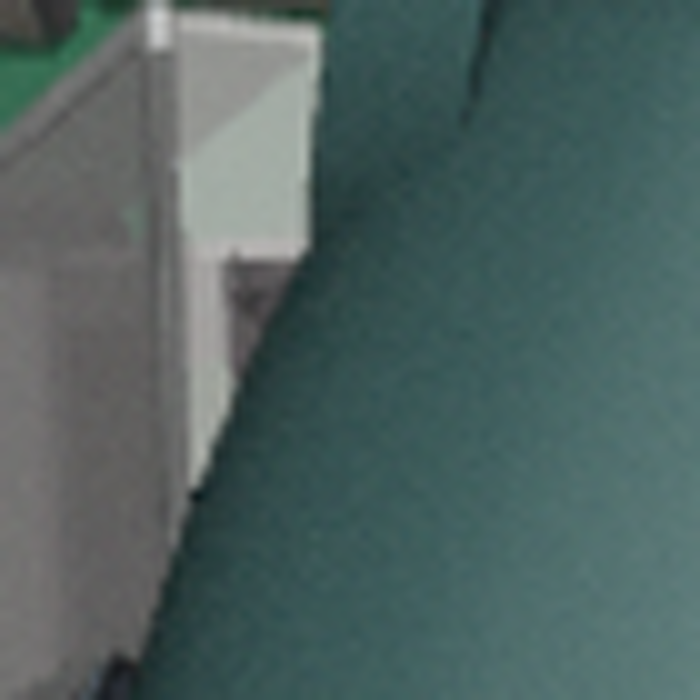

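{"op": "drive_tool", "data": {"motion": [[4,0,0,0,0,0,0],[8,0,0,0,0,0,0],[12,0,0,0,0,0,0],[14,0,0,0,0,0,0],[14,0,0,0,0,0,0]]}}

```text
clock: 18.82
eef_pos: [0.661, -0.0741, 0.2836]
eef_rot: [[0.999, -0.001, -0.045], [0.045, -0.0, 0.999], [-0.001, -1.0, -0.0]]
force: [-0.2, 0.6, -0.7]
opening: 0.0171
```

Run:
```python
from h import *
st()
# arc waypoints of hook: ring leads; hook = eye(a) + lead*tangent, rel to current
yh=.1415
p0=np.array([.046,.2915])
for a in np.linspace(1.085,-.02,23):
    A=a+.064;e=np.array([yh-.2355*np.cos(A),.078+.2355*np.sin(A)]);t=np.array([-np.sin(A),-np.cos(A)])
    h=e+.010*t-p0;print(round(a,3),(h*1000).round(1))
```

```text
t 18.82 pos [ 0.661  -0.0741  0.2836] yaw 0.0451 tilt [-0.0006 -0.0005 -1.    ] q [-0.23  0.52  0.51  1.56 -0.    1.29] F [-0.2  0.6 -0.7] T [-0.02  0.03 -0.02] open 0.0171
1.085 [-10.   -2.7]
1.035 [-20.5  -8.3]
0.985 [-30.6 -14.4]
0.934 [-40.5 -21. ]
0.884 [-50. -28.]
0.834 [-59.1 -35.6]
0.784 [-67.8 -43.6]
0.733 [-76.2 -52. ]
0.683 [-84.1 -60.8]
0.633 [-91.5 -70. ]
0.583 [-98.5 -79.6]
0.532 [-104.9  -89.5]
0.482 [-110.9  -99.7]
0.432 [-116.4 -110.2]
0.382 [-121.3 -121. ]
0.332 [-125.7 -132. ]
0.281 [-129.5 -143.2]
0.231 [-132.7 -154.6]
0.181 [-135.4 -166.1]
0.131 [-137.5 -177.8]
0.08 [-139.  -189.5]
0.03 [-139.9 -201.3]
-0.02 [-140.2 -213.1]
```

{"op": "drive_tool", "data": {"motion": [[0,1,-4,0,0,0,0],[0,3,-10,0,0,0,0],[0,6,-16,0,0,0,0],[0,10,-23,0,0,0,0],[0,14,-31,0,0,0,0],[0,21,-40,0,0,0,0],[0,21,-40,0,0,0,0]]}}

```text
clock: 19.4
eef_pos: [0.6624, -0.116, 0.261]
eef_rot: [[0.999, -0.002, -0.044], [0.044, -0.001, 0.999], [-0.002, -1.0, -0.001]]
force: [-0.1, 0.2, -1.5]
opening: 0.0174
```

```bash
python3 -c "
from h import *
im=capture('side');crop('side',230,70,370,180,5,'s16.png',im)
im=capture('top');crop('top',150,80,270,200,6,'t16.png',im)
st()"
```

```text
t 19.5 pos [ 0.6625 -0.1148  0.2623] yaw 0.0441 tilt [-0.0013 -0.0008 -1.    ] q [-0.29  0.53  0.47  1.51 -0.    1.23] F [ 0.1  0.9 -0.8] T [-0.02 -0.03  0.04] open 0.0168
```

View pics/s16.png

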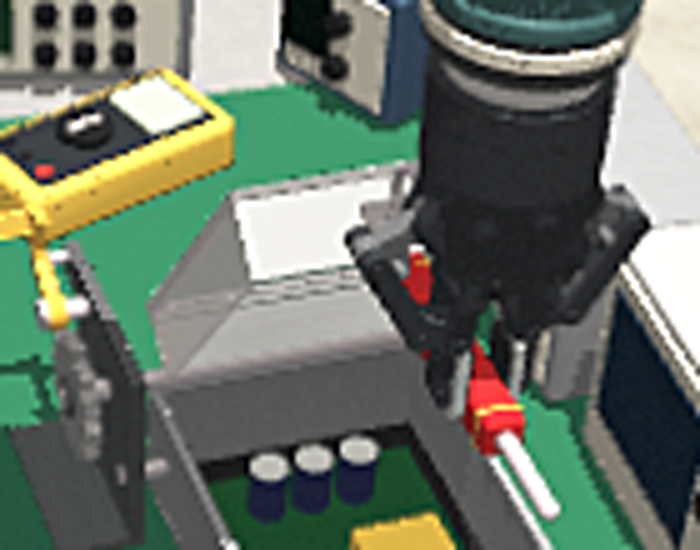

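View pics/t16.png

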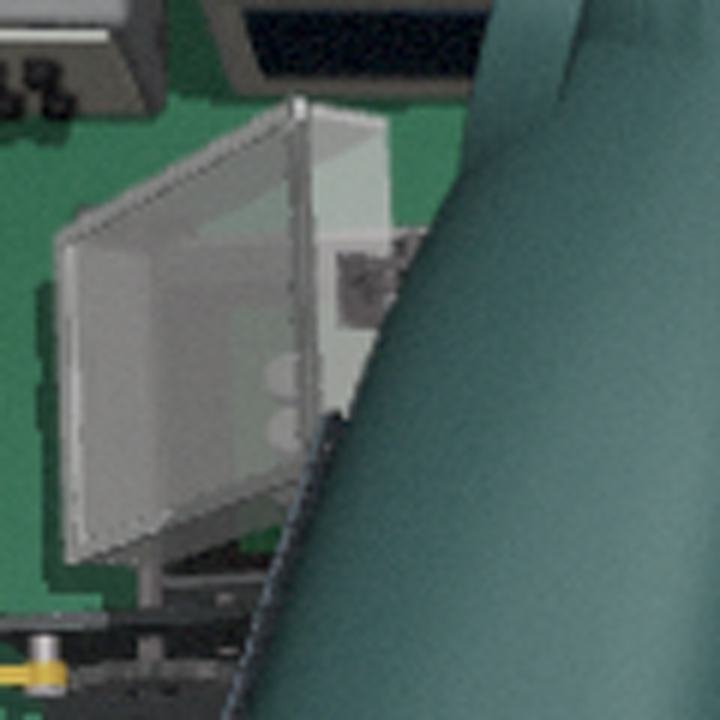

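{"op": "drive_tool", "data": {"motion": [[0,3,-5,0,0,0,0],[0,9,-12,0,0,0,0],[0,15,-19,0,0,0,0],[0,23,-27,0,0,0,0],[0,31,-36,0,0,0,0],[0,40,-44,0,0,0,0],[0,49,-51,0,0,0,0],[0,59,-58,0,0,0,0],[0,68,-64,0,0,0,0],[0,79,-70,0,0,0,0],[0,89,-76,0,0,0,0],[0,89,-76,0,0,0,0]]}}

```text
clock: 20.5
eef_pos: [0.6649, -0.1919, 0.1707]
eef_rot: [[0.999, -0.004, -0.043], [0.043, -0.0, 0.999], [-0.004, -1.0, -0.0]]
force: [0.3, -0.2, -0.7]
opening: 0.0168
```

```bash
python3 -c "
from h import *
im=capture('side');crop('side',230,70,370,200,5,'s17.png',im)
im=capture('top');crop('top',150,80,270,200,6,'t17.png',im)
st()"
```

```text
t 20.6 pos [ 0.6655 -0.1911  0.1729] yaw 0.0436 tilt [-0.0023 -0.0009 -1.    ] q [-0.4   0.58  0.31  1.31 -0.    1.13] F [ 0.2 -0.7 -0.6] T [-0.01  0.05  0.01] open 0.017
```

View pics/s17.png

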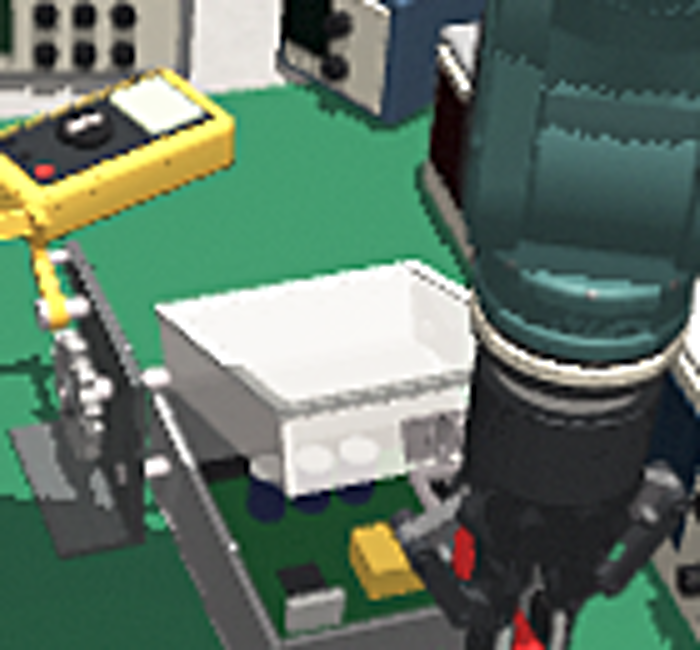

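View pics/t17.png

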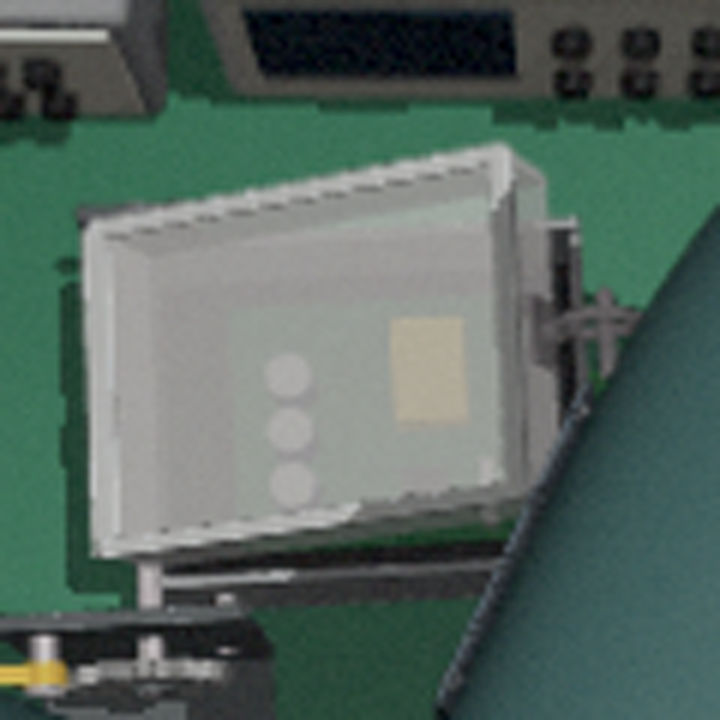

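{"op": "drive_tool", "data": {"motion": [[0,4,-2,0,0,0,0],[0,10,-5,0,0,0,0],[0,16,-7,0,0,0,0],[0,22,-9,0,0,0,0],[0,28,-11,0,0,0,0],[0,34,-13,0,0,0,0],[0,40,-15,0,0,0,0],[0,46,-17,0,0,0,0],[0,52,-18,0,0,0,0],[0,58,-19,0,0,0,0],[0,63,-20,0,0,0,0],[0,67,-21,0,0,0,0]]}}

```text
clock: 21.6
eef_pos: [0.6661, -0.2122, 0.1052]
eef_rot: [[0.999, -0.003, -0.044], [0.044, -0.001, 0.999], [-0.003, -1.0, -0.001]]
force: [-0.2, 0.5, 0.1]
opening: 0.0169
```

```bash
python3 -c "
from h import *
st()"
```

```text
t 21.6 pos [ 0.6661 -0.2122  0.1052] yaw 0.0437 tilt [-0.0026 -0.0006 -1.    ] q [-0.42  0.62  0.2   1.16 -0.    1.1 ] F [-0.2  0.5  0.1] T [ 0.3   0.02 -0.01] open 0.0169
```

{"op": "drive_tool", "data": {"motion": [[0,3,0,0,0,0,0],[0,6,-1,0,0,0,0],[0,9,-1,0,0,0,0],[0,12,-2,0,0,0,0],[0,15,-2,0,0,0,0],[0,18,-2,0,0,0,0],[0,20,-2,0,0,0,0],[0,22,-2,0,0,0,0],[0,24,-2,0,0,0,0],[0,26,-2,0,0,0,0],[0,28,-2,0,0,0,0],[0,28,-2,0,0,0,0]]}}

```text
clock: 22.6
eef_pos: [0.666, -0.2141, 0.0768]
eef_rot: [[0.999, -0.003, -0.044], [0.044, -0.0, 0.999], [-0.003, -1.0, -0.0]]
force: [0.1, -1.7, 0.4]
opening: 0.0173
```

```bash
python3 -c "
from h import *
im=capture('side');crop('side',230,90,370,220,5,'s18.png',im)
im=capture('top');crop('top',150,80,270,200,6,'t18.png',im)
st()"
```

```text
t 22.7 pos [ 0.6661 -0.2142  0.0771] yaw 0.0437 tilt [-0.0027 -0.0006 -1.    ] q [-0.43  0.63  0.15  1.09 -0.    1.1 ] F [ 0.4 -0.7 -0.4] T [ 0.01 -0.01  0.06] open 0.0173
```

View pics/s18.png

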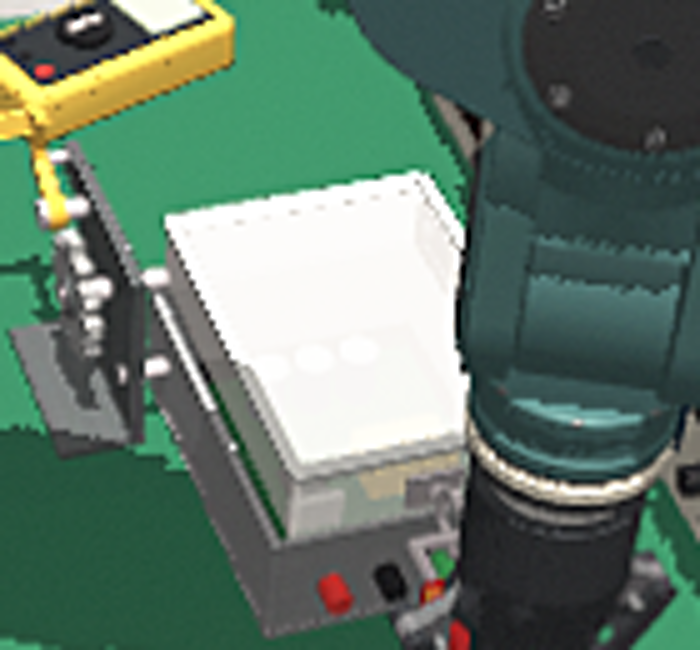

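View pics/t18.png

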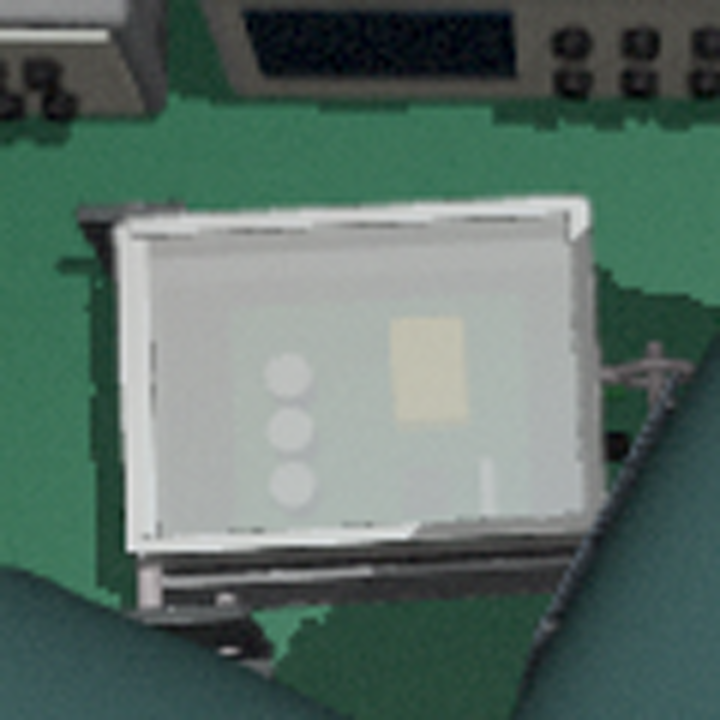

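{"op": "drive_tool", "data": {"motion": [[0,2,0,0,0,0,0],[0,4,0,0,0,0,0],[0,5,0,0,0,0,0],[0,6,0,0,0,0,0],[0,6,0,0,0,0,0]]}}

```text
clock: 23.12
eef_pos: [0.6665, -0.2143, 0.0718]
eef_rot: [[0.999, -0.001, -0.044], [0.044, -0.001, 0.999], [-0.001, -1.0, -0.001]]
force: [-1.5, -2.5, 10.1]
opening: 0.0172
```

```bash
python3 -c "
from h import *
im=capture('side');crop('side',230,90,370,220,5,'s19.png',im)
im=capture('top');crop('top',150,80,270,200,6,'t19.png',im)
st()"
```

```text
t 23.22 pos [ 0.6666 -0.2143  0.072 ] yaw 0.0437 tilt [-0.0011 -0.0007 -1.    ] q [-0.43  0.64  0.14  1.08 -0.    1.1 ] F [-1.8 -2.2  9.6] T [0.87 0.13 0.13] open 0.0172
```

View pics/s19.png

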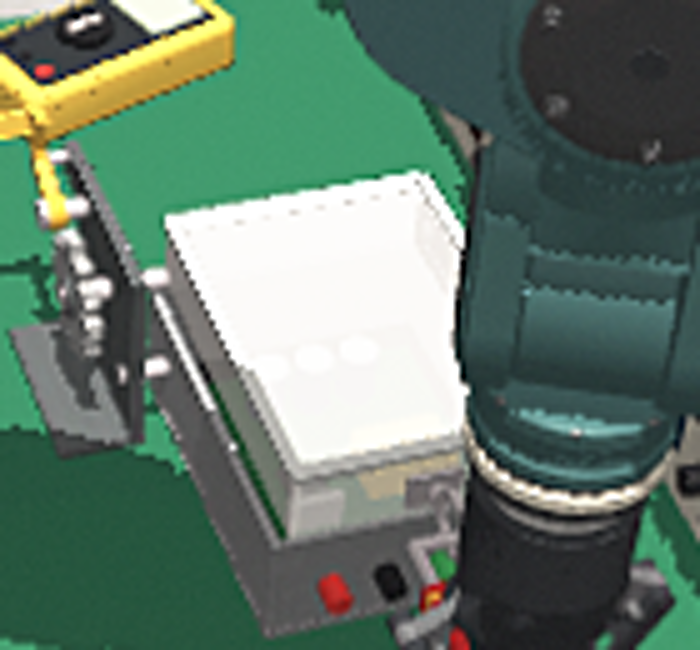

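View pics/t19.png

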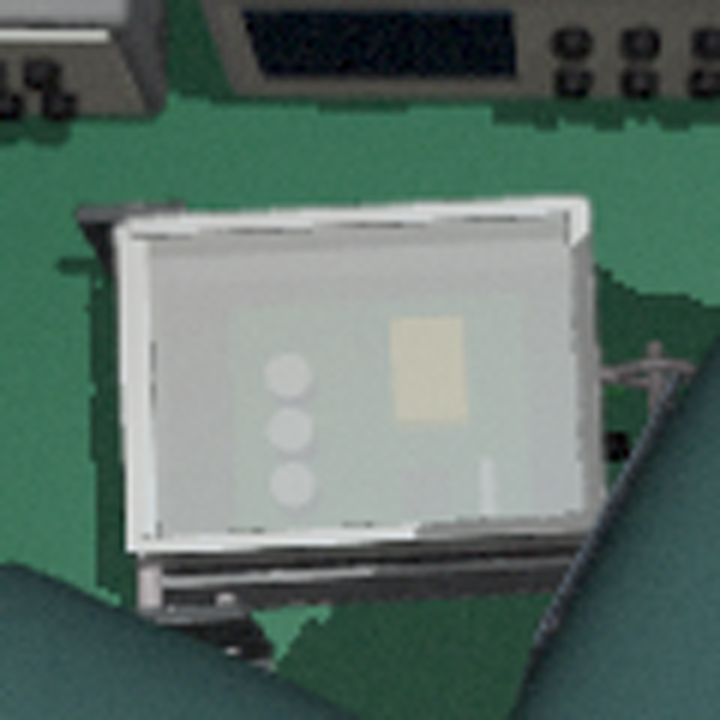

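{"op": "drive_tool", "data": {"motion": [[0,-3,0,0,0,0,0],[0,-6,0,0,0,0,0],[0,-10,0,0,0,0,0],[0,-11,0,0,0,0,0],[0,-11,0,0,0,0,0]]}}

```text
clock: 23.63
eef_pos: [0.6666, -0.2142, 0.0831]
eef_rot: [[0.999, -0.001, -0.044], [0.044, -0.001, 0.999], [-0.001, -1.0, -0.001]]
force: [0.0, 0.4, -1.1]
opening: 0.0173
```

```bash
python3 -c "
from h import *
im=capture('side');crop('side',280,160,350,220,10,'s20.png',im)
im=capture('top');crop('top',240,120,280,160,16,'t20.png',im)
st()"
```

```text
t 23.73 pos [ 0.6665 -0.2142  0.0827] yaw 0.0437 tilt [-0.0014 -0.0005 -1.    ] q [-0.43  0.63  0.16  1.1  -0.    1.1 ] F [-0.4 -0.4 -2.2] T [-0.05 -0.03 -0.01] open 0.0173
```

View pics/s20.png

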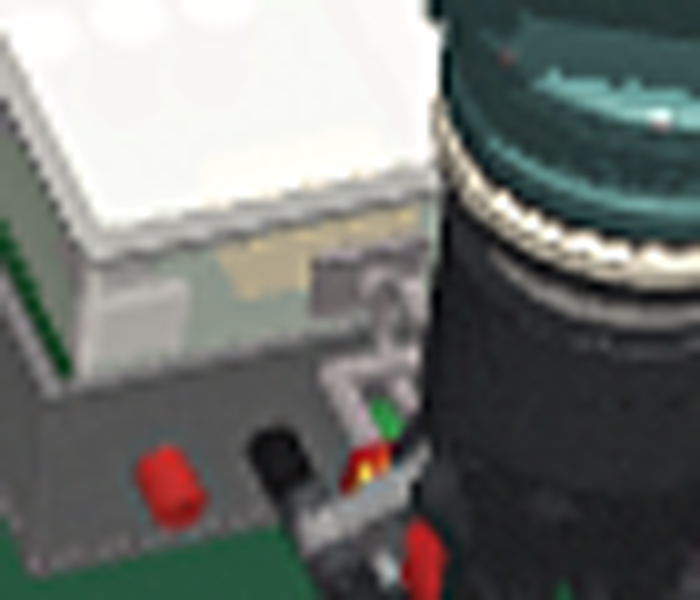

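View pics/t20.png

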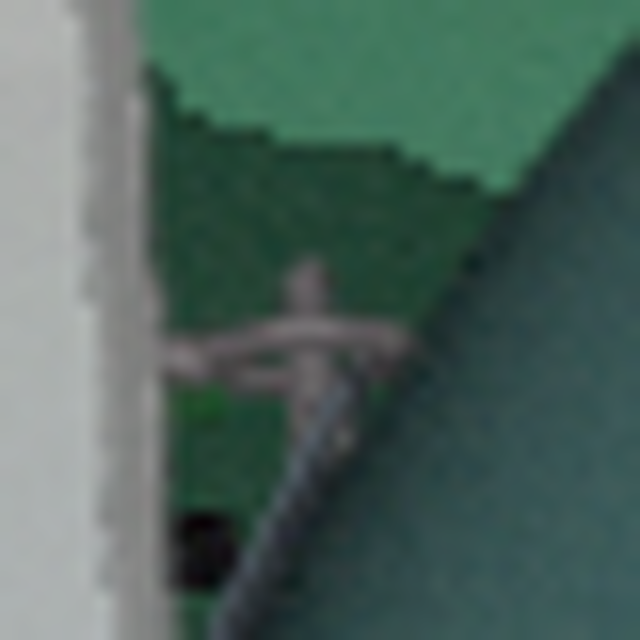

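{"op": "drive_tool", "data": {"motion": [[-5,0,0,0,0,0,0],[-12,0,0,0,0,0,0],[-20,0,0,0,0,0,0],[-28,0,0,0,0,0,0],[-38,0,0,0,0,0,0],[-50,0,0,0,0,0,0],[-65,0,0,0,0,0,0],[-65,0,0,0,0,0,0]]}}

```text
clock: 24.4
eef_pos: [0.5988, -0.217, 0.0831]
eef_rot: [[0.999, -0.003, -0.043], [0.043, -0.0, 0.999], [-0.003, -1.0, -0.0]]
force: [-0.2, 0.2, -1.2]
opening: 0.0171
```

```bash
python3 -c "
from h import *
im=capture('side');crop('side',230,90,370,220,5,'s21.png',im)
im=capture('top');crop('top',150,80,270,200,6,'t21.png',im)
st();go([.5984,-.2822,.1],.0)"
```

```text
t 24.5 pos [ 0.601  -0.2172  0.0832] yaw 0.0431 tilt [-0.001  -0.0007 -1.    ] q [-0.47  0.53 -0.03  1.01 -0.    1.05] F [-0.3 -0.7 -1.6] T [-0.09 -0.06 -0.01] open 0.0167
shift [ -5.5 -16.7 -64.8] turn [ 0.001  0.043 -0.001] | clock 24.5
```

View pics/s21.png

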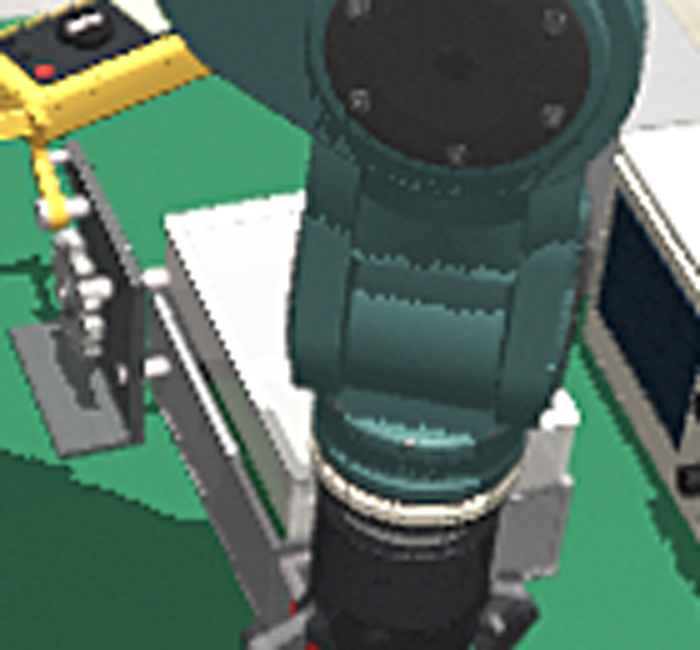

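View pics/t21.png

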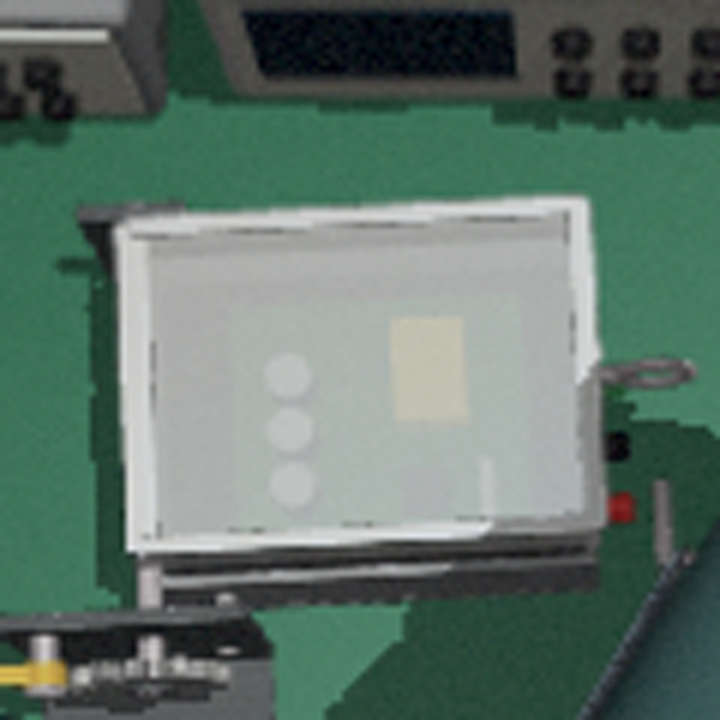

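{"op": "drive_tool", "data": {"motion": [[-1,0,-15,0,0,0,0],[-3,0,-35,0,0.02,0,0],[-5,0,-55,0,0.043,0,0],[-5,10,-65,0,0.043,0,0],[-5,30,-65,0,0.043,0,0],[-5,50,-65,0,0.043,0,0],[-5,65,-65,0,0.043,0,0],[-5,73,-65,0,0.043,0,0],[-5,77,-65,0,0.043,0,0],[-5,80,-65,0,0.043,0,0],[-5,80,-65,0,0.043,0,0]]}}

```text
clock: 25.42
eef_pos: [0.599, -0.2825, 0.0041]
eef_rot: [[1.0, -0.0, -0.001], [0.001, -0.001, 1.0], [-0.0, -1.0, -0.001]]
force: [-0.0, 0.6, -1.7]
opening: 0.0171
```

{"op": "drive_tool", "data": {"motion": [[0,1,0,0,0,0,0],[0,2,0,0,0,0,0],[0,2,0,0,0,0,0]]}}

```text
clock: 25.67
eef_pos: [0.5995, -0.2827, 0.0039]
eef_rot: [[1.0, 0.001, -0.001], [0.001, -0.002, 1.0], [0.001, -1.0, -0.002]]
force: [-6.4, 3.0, 16.8]
opening: 0.0175
```

Stick is on the bench; release and lift.

{"op": "drive_tool", "data": {"motion": [[0,-1,0,0,0,0,0],[0,-1,0,0,0,0,0.3],[0,-1,0,0,0,0,0.4],[0,-1,0,0,0,0,0.6],[0,-1,0,0,0,0,0.9],[0,-1,0,0,0,0,1],[0,-1,0,0,0,0,1],[0,-20,0,0,0,0,1],[0,-55,0,0,0,0,1],[0,-95,0,0,0,0,1],[0,-135,0,0,0,0,1],[0,-160,0,0,0,0,1]], "force": 30}}

```text
clock: 26.67
eef_pos: [0.5999, -0.2827, 0.168]
eef_rot: [[1.0, 0.004, -0.001], [0.001, -0.004, 1.0], [0.004, -1.0, -0.004]]
force: [0.5, -0.3, -0.5]
opening: 0.0857
```

```bash
python3 -c "
from h import *
st();go([.40,-.12,.25],0)"
```

```text
t 26.67 pos [ 0.5999 -0.2827  0.168 ] yaw 0.0011 tilt [ 0.0042 -0.0042 -1.    ] q [-0.56  0.52  0.19  1.24 -0.    1.01] F [ 0.5 -0.3 -0.5] T [-0.03 -0.06 -0.01] open 0.0857
shift [-199.4  -83.5  162.5] turn [0.004 0.001 0.004] | clock 26.67
```

{"op": "drive_tool", "data": {"motion": [[0,-30,0,0,0,0,1],[-30,-60,0,0,0,0,1],[-65,-90,0,0,0,0,1],[-100,-100,0,0,0,0,1],[-135,-100,0,0,0,0,1],[-170,-100,0,0,0,0,1],[-205,-100,0,0,0,0,1],[-240,-100,0,0,0,0,1],[-270,-100,0,0,0,0,1],[-300,-100,0,0,0,0,1],[-300,-100,0,0,0,0,1]]}}

```text
clock: 27.58
eef_pos: [0.2959, -0.2819, 0.2672]
eef_rot: [[1.0, 0.003, 0.001], [-0.001, -0.005, 1.0], [0.003, -1.0, -0.005]]
force: [-1.1, -0.5, 0.3]
opening: 0.0855
```

```bash
python3 -c "
from h import *
im=capture('side');cv2.imwrite('pics/s22f.png',im[:,:,::-1]);crop('side',200,80,360,220,5,'s22.png',im)
im=capture('top');cv2.imwrite('pics/t22f.png',im[:,:,::-1])
st()"
```

```text
t 27.68 pos [ 0.299  -0.2827  0.2671] yaw -0.0007 tilt [ 0.0048 -0.005  -1.    ] q [-0.96  0.05 -0.21  1.3   0.    0.61] F [-0.1  0.7  0.1] T [-0.01 -0.03 -0.05] open 0.0852
```

View pics/s22.png

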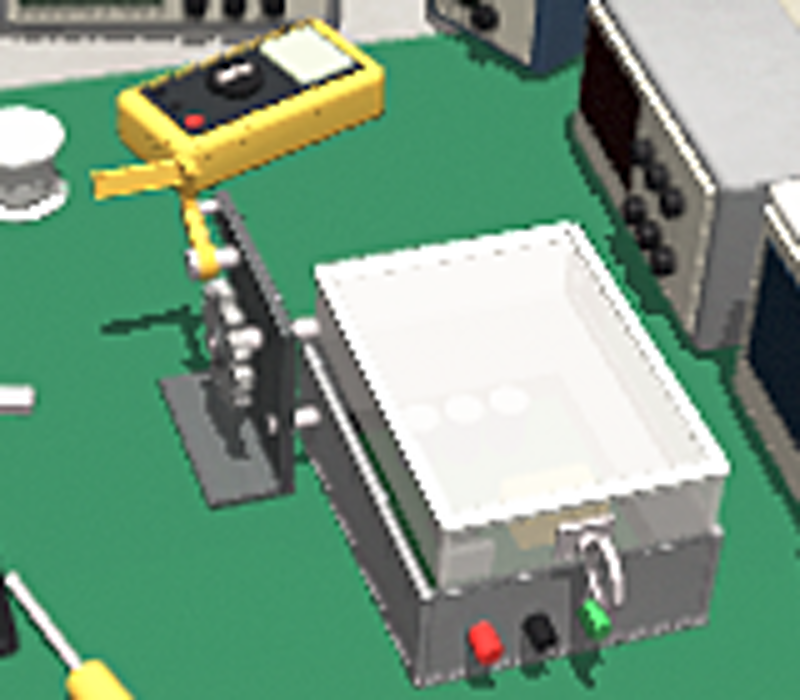

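View pics/s22f.png

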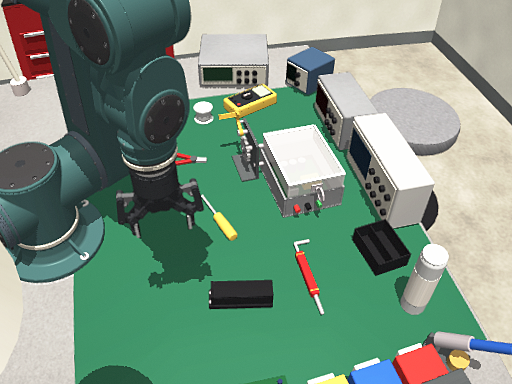

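View pics/t22f.png

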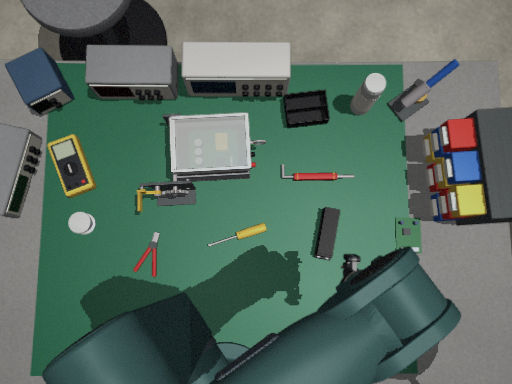

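Run:
```python
from h import *
s=cv2.imread("pics/side0.png")[:,:,::-1];t=cv2.imread("pics/top0.png")[:,:,::-1]
P,r=tri(np.array([200+604/5,80+567/5]),np.array([258,142.]));print("eye",P,r)
yh=.1415;print("pred shut",yh-.235,.093, "ang",np.arctan2(P[2]-.078,yh-P[1])-.064)
L=lambda x,y:np.array([200+x/5,80+y/5]);T=lambda x,y:np.array([150+x/6,80+y/6])
for n,a,b in [("lid far front",L(727,468),T(590,200)),("lid near front",L(443,530),T(605,528)),("lid near back",L(318,270),T(130,550)),("lid far back",L(572,226),T(118,225))]: print(n,*tri(a,b))
crop("top",155,105,275,190,6,"t23.png",cv2.imread("pics/t22f.png")[:,:,::-1])
```

```text
eye [ 0.679  -0.0903  0.0944] [-0.5123  0.1032  0.1061 -0.5678]
pred shut -0.0935 0.093 ang 0.006660159731689291
lid far front [ 0.7505 -0.0639  0.1223] [-0.3615  0.079   0.0844 -0.3872]
lid near front [ 0.6011 -0.0705  0.1184] [-0.2404  0.0448  0.0413 -0.2655]
lid near back [0.5919 0.1398 0.1162] [-0.492   0.0881  0.0674 -0.4837]
lid far back [0.7407 0.1483 0.1151] [-0.5327  0.1133  0.1017 -0.513 ]
```

View pics/t23.png

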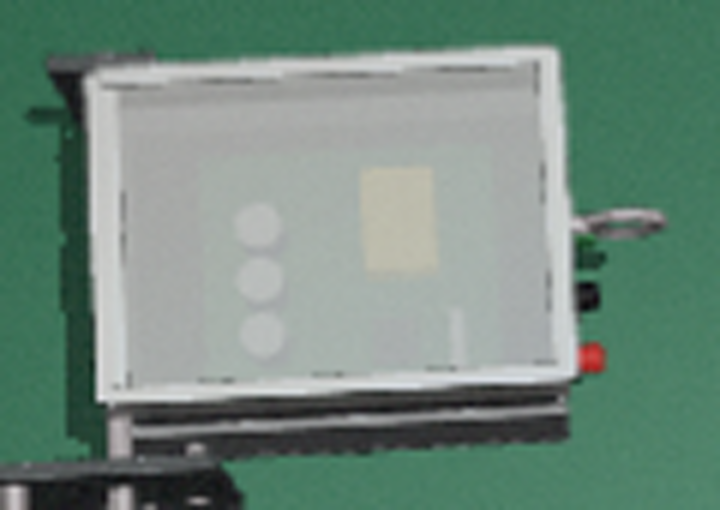

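Run:
```python
import cv2,numpy as np
g=lambda n:cv2.cvtColor(cv2.imread("pics/"+n),cv2.COLOR_BGR2GRAY).astype(np.float32)
a,b,c=g("t17.png"),g("t18.png"),g("t19.png");d=g("t21.png")
R=np.s_[190:560,100:560]
w=cv2.createHanningWindow((460,370),cv2.CV_32F)
print(cv2.phaseCorrelate(b[R].copy(),c[R].copy(),w),cv2.phaseCorrelate(c[R].copy(),d[R].copy(),w))
R=np.s_[430:545,255:460]
a,b=g("s18.png"),g("s19.png");w=cv2.createHanningWindow((205,115),cv2.CV_32F)
print(cv2.phaseCorrelate(a[R].copy(),b[R].copy(),w))
# unchanged objects
s0,s1=g("side0.png"),g("s22f.png");t0,t1=g("top0.png"),g("t22f.png")
for n,A,B,(x0,y0,x1,y1) in [("pliers t",t0,t1,(130,228,164,280)),("driver t",t0,t1,(205,220,270,250)),("holster t",t0,t1,(312,205,342,262)),("tray t",t0,t1,(280,88,332,130)),("bottle t",t0,t1,(345,70,388,120)),("spool t",t0,t1,(62,205,102,240)),("meter t",t0,t1,(45,130,100,200)),("pcb t",t0,t1,(390,212,425,255))]:
    p,q=A[y0:y1,x0:x1].copy(),B[y0:y1,x0:x1].copy();print(n,cv2.phaseCorrelate(p,q,cv2.createHanningWindow((x1-x0,y1-y0),cv2.CV_32F)))
```

```text
((0.05550377898188685, 0.5144537736558448), 0.5198150716145833) ((-0.1208514580171709, 0.46488802279282027), 0.5045124620225695)
((0.0079446470272444, 0.005233955395389955), 0.9990752302570107)
pliers t ((-0.1527584024316333, -0.012660739374670271), 0.9272729120382066)
driver t ((0.02155175715095936, -0.05201063389751859), 0.9362656745645735)
holster t ((0.058353456002713244, -0.11179680963380889), 0.9760719483428532)
tray t ((0.18467834484215828, 0.5802836046891358), 1.0004824540252057)
bottle t ((0.480894984385813, 0.06518181718412563), 0.9659705040189955)
spool t ((0.009434518006898429, 0.019486200875178383), 0.9764821598513259)
meter t ((0.017448982258361667, 0.03495376570081987), 0.9444995447441383)
pcb t ((0.3053938308714912, 0.3764298847158152), 0.6263325979680191)
```

```bash
python3 -c "
from workcell import close_job
print(close_job())"
```

```text
the job is handed in; nothing more can be done
None
```

The hood is shut, the pawl is on its back stop, and the stick is unhooked and lying flat on the bench. The job was handed in at 27.7 s.

**What I did:**
- I drew the stick from the holster by its hooked half. Its straight tip went under the tab and threw the pawl over onto its back stop.
- I laid the stick flat, let go and took it again by its tip half. I hooked the eye, swung the hood down and slowed for the last part. After unhooking I laid the stick flat again and moved the arm clear.

**What the last checks showed:**
- **Hood:** A final press of about 10 N moved the hood no further, so it was already on its stop. The eye measured 94 mm above the bench against 93 mm when shut, about 0.007 rad.
- **Pawl:** The last pictures still show it on its back stop.
- **Other things:** The pliers, screwdriver, holster, spool and meter moved less than 0.2 pixel between the first and last top pictures. The tray, bottle and circuit board shifted up to about 0.6 pixel (roughly 1.5 mm). Nothing went near them, so I take that as picture noise.

**What disagreed or was less clean:**
- One measurement put the lid's front corners about 4 mm higher than its back ones (about 0.02 rad). I put this down to measuring error, because the press moved nothing.
- At the first laying-down the fingers touched the bench with about 36 N before I backed off. The stick then dropped a few millimetres when I let go.
- The cameras could not see the eye while the prong went in. The first pulls, which moved the hood, and later pictures confirmed the hook had caught.

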